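Unlock the guitar hardware case with its T-key

TASK

Unlock the hardware case: take the red key out of the wooden stand, put it in the lock on the case's lid and, pressing lightly, turn it gently back and forth until it finds the hidden keyway and goes fully home, shoulder flat on the lock. Then turn it clockwise to the green line, let go and leave it standing there; never force the lock, and leave everything else where it is.

Things in the scene. Friction and masses are not known exactly. Their poses are not given: they have to be found in the camera images.
- key_grip (a point): centre of the flat RED grip of the key, 38 mm (its x) x 11 mm (its y) x 28 mm tall (its z, up); the grip spans 14 to 42 mm above the shoulder. The key stands upright in the stand, turned up to 0.4 rad from the stand's axes; take it from above across the 11 mm. Key mass about 80 to 160 g.
- key_shoulder (a point): centre of the underside of the key's round shoulder (26 mm across, 4 mm thick), 28 mm below key_grip, same axes. Below it: a round pilot 18.4 mm across, 16 mm long, then a flat bit 16 mm wide (along x, like the grip) x 5 mm thick x 14 mm long: 30 mm in all. A half turn of the key makes no difference. In the stand the shoulder rests on the wood, 40 mm above the table.
- case: dark hardware case, 170 (x) x 240 (y) x 90 mm tall, fixed, lid stays shut; origin under its centre. The lock stands in the middle of its lid. RED dots round the lock mark where the hidden keyway may be at the start: anywhere from 0.5 to 1.5 rad anticlockwise (seen from above) of the green line. More than 24 N between key and lock or case is forcing it.
- lock (a point): centre of the lock's mouth, on its flat aluminium face (66 x 66 mm), 108 mm above the table; z up, x along the GREEN line painted on both sides of the mouth (unlocked direction). The mouth is a round bore 19.4 mm across, 18 mm deep; a thin black dust seal that does not resist hides the keyway below. Keyway play is about 0.85 mm all round: the bit drops in within about 0.1 rad.
- core_top (a point): top of the sprung core with the keyway, 18 mm below the mouth. A bit not lined up stops on it, shoulder 12 mm above the face; the core then yields 2.8 mm (1.5 N rising to 4.3 N), then is solid. When the bit lines up, the core springs up round it, the push vanishes, and the key can go on down until the shoulder sits on the face.
- green_mark (a point): a point on the green line, 24 mm from the mouth's centre. Once the key is home the core turns with it against about 0.1 N m of friction and stays where it is left; it meets a solid stop when the grip is at, or up to 0.15 rad past, the green line; twisting on against it with over 0.15 N m forces the lock.
- stand: wooden key stand, 60 (x) x 190 (y) x 40 mm tall, fixed; origin under its centre. Two keys stand in holes 55 mm either side of its centre along y, red in one, blue in the other.
- other: a second, wrong key in the same stand: same shape and size but with a BLUE grip and a square bit; origin at the centre of its shoulder's underside
- polish: amber polish bottle, 48 mm across, 120 mm tall; origin under its centre
- tin: low round steel tin, 56 mm across, 35 mm tall; origin under its centre
- volume: small white guitar knob, 26 mm across, 16 mm tall; origin under its centre
- pickup: gold guitar pickup, 36 x 82 x 10 mm, lying on the mat; origin under its centre

How it is judged:
On the way:
1. the red key is fully home in the lock, its shoulder on the lock's face (within 2 mm), before it is turned to the line (z of key_shoulder in the frame of lock below 0.002 m and horizontal distance between key_shoulder and lock below 0.004 m and angle between key_shoulder's own z axis and vertical below 0.12 rad), for 0.1 s.
At the end, for the whole second after the job is handed in: The red key stands upright (within 0.12 rad) in the lock, shoulder within 2 mm of the lock's face and 4 mm of its centre, its grip within 0.2 rad of the green line, released and at rest (all of step 1 and angle between the x axis of key_shoulder and the x axis of lock, either way round below 0.2 rad and linear speed of key below 0.02 m/s and contact force between the fingers and key below 0.1 N); the robot touches nothing.
It fails at once if the lock is forced: more than 24 N between the key and the lock or case (contact force between key and case above 24 N).
It fails at once if another thing is moved by more than 30 mm (distance of any of other, polish, tin, volume, pickup from where it was at the start of the episode above 0.03 m).
It also fails if it takes over 69 s, if anything falls off the work surface, if the arm or the gripper's body presses on something with over 40 N, if the wrist force passes 120 N, or if a joint passes its speed limit or range.

ROBOT

A 7-joint arm with a two-finger parallel gripper is mounted at the origin on the work surface. World frame = base frame: x ahead of the robot, y to its left, z up, the work surface at z = 0. Lengths are in m, angles in rad, forces in N, time in s.
With the tool pointing down it reaches from about 0.425 to 0.925 m from the base axis. Payload 6.8 kg.
Tool frame: the origin (TCP) lies at the very end of the fingers, on their centre line; the grasp point (between the pads) lies 19 mm behind it; y points along the fingers, x is the direction in which the jaws open and shut, and the axes are right-handed (so a half turn about y gives the same grasp; the last joint's range is limited). The gripper opens to 85 mm and grips with 20 to 120 N. Pads are 22 mm wide; open, the fingers measure 114 mm over their backs; the gripper's body (76 mm by 85 mm) begins 54 mm behind the grasp point. The pads swing forward as they close: fully open they stand 13 mm farther back than shut.
Start: joints at [-1.455, 0.477, 0.022, 1.555, -0.011, 1.109, -0.083], TCP at [0.15, 0.658, 0.231] pointing down, gripper open.
Joint ranges: [-2.96, 2.96], [-0.34, 2.1], [-1.41, 1.46], [0.24, 2.44], [-1.37, 4.51], [0.17, 1.92], [-2.96, 2.96]. Speed limits (rad/s): [2.39, 2.39, 3.14, 3.14, 3.14, 3.14, 3.14].

INTERFACE

Orientations are given as a rotation vector (axis times angle).
In Python, from bench import r, imaging gives the robot as it stands.
- The arm moves only by the shell command python3 -m jog 'ROWS' [FORCE]. ROWS is text: rows parted by semicolons, each of 7 numbers parted by spaces: the turn, a rotation vector about the tool's x, y, z in degrees, then the shift along the tool's x, y, z in mm, then the opening, from 0 (shut) to 1 (fully open). A call has exactly 5 rows; each row shifts and turns the commanded pose from where the row before left it, along the tool's axes as they then stand; what a row does not reach is not made up. A row lasts 1/12 s, in which the tool goes at most 41.7 mm and 7.16 degrees, less where a joint would pass 70% of its speed; a pose out of reach is approached as far as the arm can. A call with a gripper value outside its range is refused whole. The fingers move at their own pace and stop on an object; FORCE is the grip in N (left out, the last holds). Time passes only in rows, so rows that do not move let the fingers close, or fill a call up. It gives the time, the measured TCP pose, the force and the opening at its end, in the units of the state.
- r.get_obs(): the state, without advancing time (a new reading comes with each control period).
- imaging.grab_frame(name): name is "scene" or "top"; returns a dict with "color" (400x640x3 uint8, red, green, blue), "z_map" (400x640 float32, m along the optical axis (not along the pixel's ray), 0 where there is no reading), "fx", "fy", "cx", "cy" (pixels), "world_to_cam" (4x4, takes a point from world to camera coordinates). Camera axes: x right, y up, looking along -z (the intrinsics and any distortion apply to the point x, -y, -z); pixel columns grow to the right and rows downward; lengths in m; the calibration is good to about 2 mm. A picture is of the moment at which its call begins.
- r.hand_in(): hands the job in, once; it reports no verdict.
The state is a dict: "clock": time; "joints": joint angles; "qvel": joint speeds; "tau": joint torques, N m; "tcp_pos": TCP position; "orientation": TCP orientation; "contact_force": force on the tool from outside, world axes, zero at the start; "moment": the same for the moment, N m; "grip_width": finger opening in m.
Only numpy, scipy, OpenCV 4.12 (cv2) and the standard library are available. Lean on these libraries where they do the work, as an engineer would, in place of code of your own. Each camera call takes 0.05 s, during which the arm holds its last target.

## Working session

There is one attempt and no reset: what is moved stays moved. The work goes in short steps, Python scripts to look and compute and a shell command to move; the robot and the scene stay as the last step left them, time stands still between calls to the robot, and variables do not carry over. Pictures are saved under pics/ and viewed, and the job is handed in when it is done.

```bash
ls; mkdir -p pics
python3 - <<'E'
from bench import r, imaging
import cv2
o=r.get_obs(); print(o)
for n in("scene","top"):
    f=imaging.grab_frame(n); cv2.imwrite(f"pics/{n}0.png",f["color"][:,:,::-1]); print(n,f["fx"],f["fy"],f["cx"],f["cy"],f["world_to_cam"],[k for k in f])
E
```

```text
pics
{'clock': 0.0, 'joints': array([-1.45505558,  0.47780107,  0.0223594 ,  1.55646095, -0.01151817,
        1.1092884 , -0.08307361]), 'qvel': array([ 0.00081716, -0.00023988, -0.00173385,  0.00131239,  0.00034891,
       -0.00039924,  0.00012884]), 'tau': array([-4.74828375e-04, -5.96441317e+01,  1.60755493e+00, -2.81205779e+01,
        1.23969352e-02,  9.25613742e-03, -6.29503532e-06]), 'tcp_pos': array([0.14972361, 0.6575759 , 0.23032143]), 'orientation': array([-1.30806456, -1.04181658,  1.04406728]), 'contact_force': array([0.1915045 , 0.1038673 , 0.45498917]), 'moment': array([-0.02103667, -0.01455587, -0.0046285 ]), 'grip_width': 0.0855190819787532}
scene 397.6643227949427 397.6643227949427 318.4634783693082 207.4698975386287 [[ 0.75006463  0.661056    0.02019913 -0.43088585]
 [-0.37084607  0.39509813  0.84045861  0.12608431]
 [ 0.54760957 -0.63788904  0.54149915 -1.09369242]
 [ 0.          0.          0.          1.        ]] ['color', 'z_map', 'fx', 'fy', 'cx', 'cy', 'world_to_cam']
top 469.53080216789067 469.53080216789067 319.2525914882536 205.83591534880097 [[ 2.72145035e-03 -9.99496449e-01 -3.16139592e-02  2.93447332e-02]
 [ 9.98278823e-01  8.63359515e-04  5.86399658e-02 -5.70921818e-01]
 [-5.85831433e-02 -3.17191318e-02  9.97778488e-01 -1.09837742e+00]
 [ 0.00000000e+00  0.00000000e+00  0.00000000e+00  1.00000000e+00]] ['color', 'z_map', 'fx', 'fy', 'cx', 'cy', 'world_to_cam']
```

View pics/scene0.png

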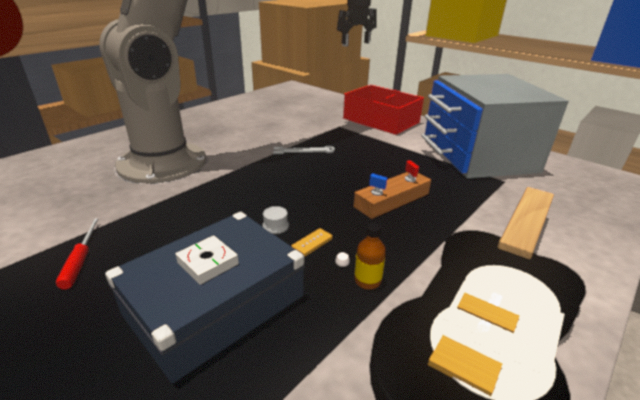

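View pics/top0.png

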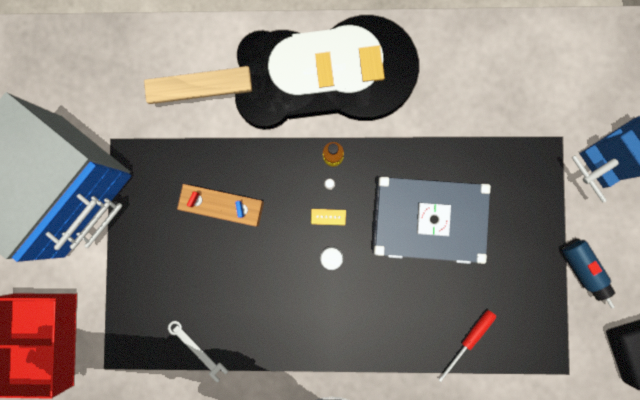

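The scene view shows the red key at about (411,168), the blue key at (377,182) and the lock at (206,256). In the top view the red key is near (194,200), the blue key near (241,209) and the lock near (434,219). I'll enlarge these.

```bash
cat > h.py <<'E'
from bench import r, imaging
import cv2, numpy as np
def w(f,u,v,z):
    M=f["world_to_cam"];R=M[:3,:3];t=M[:3,3]
    d=R.T@np.array([(u-f["cx"])/f["fx"],-(v-f["cy"])/f["fy"],-1.]); c=-R.T@t
    return c+d*(z-c[2])/d[2]
def px(f,p):
    M=f["world_to_cam"];q=M[:3,:3]@np.asarray(p,float)+M[:3,3]
    return np.array([f["cx"]+f["fx"]*q[0]/-q[2], f["cy"]-f["fy"]*q[1]/-q[2]])
def crop(f,u0,v0,u1,v1,s,name):
    c=cv2.resize(f["color"][v0:v1,u0:u1],None,fx=s,fy=s,interpolation=cv2.INTER_CUBIC)
    cv2.imwrite("pics/"+name,c[:,:,::-1])
E
python3 - <<'E'
from h import *
f=imaging.grab_frame("top"); g=imaging.grab_frame("scene")
crop(f,170,175,270,235,8,"tk1.png"); crop(f,400,185,470,255,8,"tl1.png")
crop(g,340,145,440,220,8,"sk1.png"); crop(g,165,225,250,290,8,"sl1.png")
import pickle; pickle.dump((f,g),open("f0.pkl","wb"))
E
```

```text
(no output)
```

View pics/tk1.png

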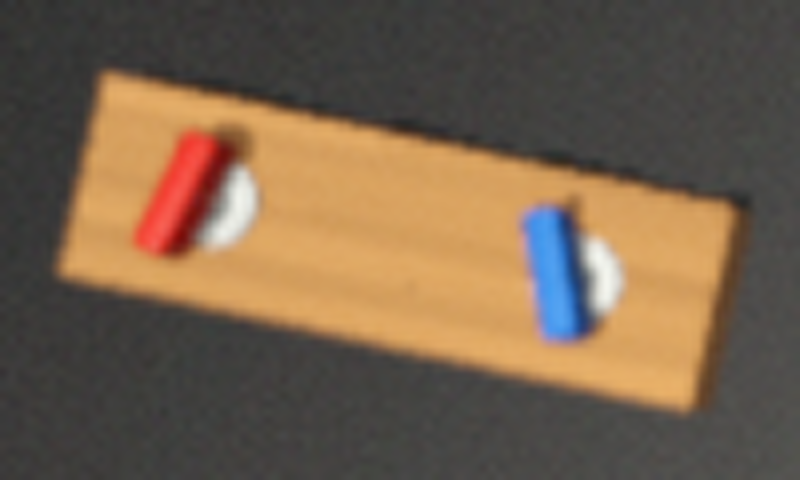

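View pics/tl1.png

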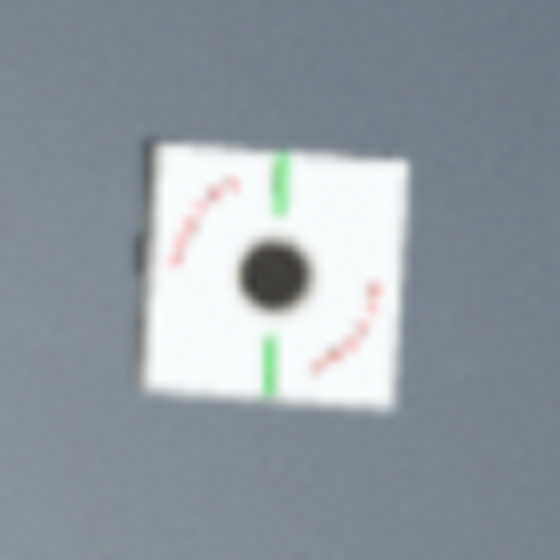

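View pics/sk1.png

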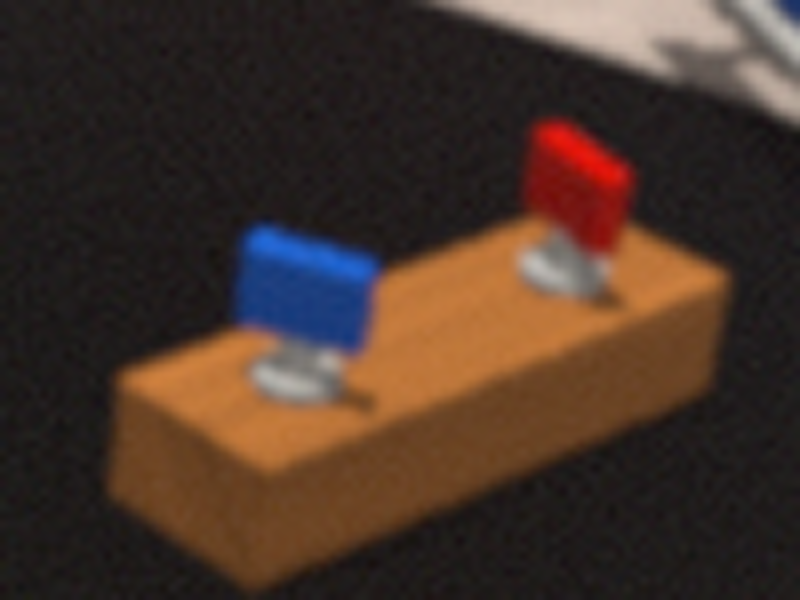

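View pics/sl1.png

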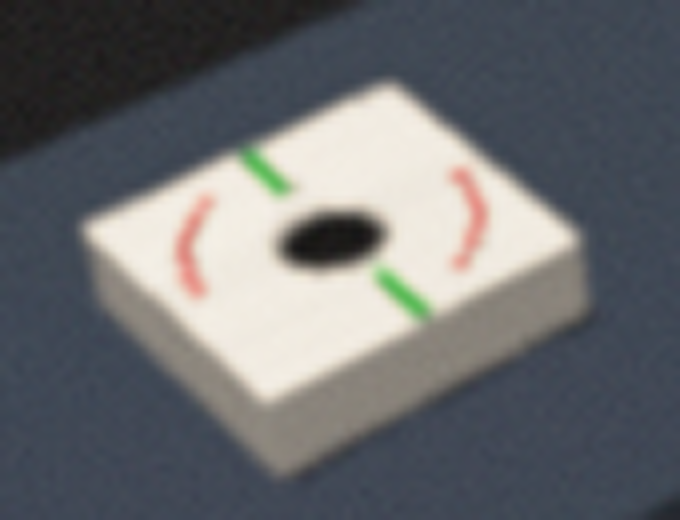

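The red key's top face runs from crop (203,137) to (155,243), in the top view. The lock mouth is at crop (275,276), and the green line runs from (282,152) to (269,395).

```bash
cat > m.py <<'E'
from h import *
import pickle
f,g=pickle.load(open("f0.pkl","rb"))
T=lambda x,y,u0,v0,s=8:(u0+(x+.5)/s-.5, v0+(y+.5)/s-.5)
def P(fr,x,y,u0,v0,z): return w(fr,*T(x,y,u0,v0),z)
np.set_printoptions(precision=4,suppress=True)
print("lock top",P(f,275,276,400,185,.108),"scene",P(g,332,240,165,225,.108))
a=P(f,282,152,400,185,.108);b=P(f,269,395,400,185,.108);d=a-b;print("green top",a,b,np.arctan2(d[1],d[0]),(a+b)/2)
c=[P(f,*q,400,185,.108) for q in((157,143),(410,160),(397,409),(147,390))];print("sq",np.mean(c,0),[np.linalg.norm(c[i]-c[i-1]) for i in range(4)])
for i in range(4):
  e=c[i]-c[i-1]; print(np.arctan2(e[1],e[0])%(np.pi/2))
a=P(g,245,153,165,225,.108);b=P(g,428,315,165,225,.108);d=a-b;print("green scene",a,b,np.arctan2(d[1],d[0]),(a+b)/2)
c=[P(g,*q,165,225,.108) for q in((390,80),(583,238),(266,404),(82,230))];print("sq",np.mean(c,0),[np.linalg.norm(c[i]-c[i-1]) for i in range(4)])
for i in range(4):
  e=c[i]-c[i-1]; print(np.arctan2(e[1],e[0])%(np.pi/2))
a=P(f,200,137,170,175,.082);b=P(f,152,243,170,175,.082);d=a-b;print("key top",(a+b)/2,np.linalg.norm(d),np.arctan2(d[1],d[0]))
a=P(g,547,128,340,145,.082);b=P(g,623,180,340,145,.082);d=a-b;print("key scene",(a+b)/2,np.linalg.norm(d),np.arctan2(d[1],d[0]))
# colour mask of red in top image
for fr,n in((f,"top"),(g,"scene")):
    hsv=cv2.cvtColor(fr["color"],cv2.COLOR_RGB2HSV)
    print(n, px(fr,(0,0,0))[:0])
c=[P(f,*q,170,175,.04) for q in((105,72),(740,203),(692,410),(60,275))];print("stand",np.mean(c,0),[np.linalg.norm(c[i]-c[i-1]) for i in range(4)]);
for i in range(4):
  e=c[i]-c[i-1]; print(np.arctan2(e[1],e[0])%(np.pi/2))
m=np.mean(c,0); e=(c[0]+c[3]-c[1]-c[2]); e/=np.linalg.norm(e); print("hole",m+.055*e, "shoulder ring",P(f,225,203,170,175,.044))
print("case etc")
for n,q,z in(("polish",(333,153),.12),("tin",(331,259),.035),("vol",(330,184),.016),("pick",(328,217),.01)): print(n,w(f,*q,z))
E
python3 m.py
```

```text
lock top [ 0.5371 -0.2207  0.108 ] scene [ 0.5406 -0.2208  0.108 ]
green top [ 0.5707 -0.2229  0.108 ] [ 0.505  -0.2187  0.108 ] -0.06452357166551449 [ 0.5378 -0.2208  0.108 ]
sq [ 0.5373 -0.2214  0.108 ] [np.float64(0.06693095076792197), np.float64(0.06810037894367012), np.float64(0.06735551376836216), np.float64(0.06707397538519094)]
1.5210037728035224
1.5037292914160914
1.5056345491074645
1.4972524143215096
green scene [ 0.5062 -0.2166  0.108 ] [ 0.5712 -0.2215  0.108 ] 3.0651065344929314 [ 0.5387 -0.2191  0.108 ]
sq [ 0.5389 -0.2194  0.108 ] [np.float64(0.06759618432079707), np.float64(0.06759402324579025), np.float64(0.06685629143752685), np.float64(0.06599614629872559)]
1.52179915701827
1.4928135597393641
1.4981581646820077
1.503609153836058
key top [0.5839 0.317  0.082 ] 0.032760445893289476 -0.41189903209547385
key scene [0.5871 0.316  0.082 ] 0.036677428571598926 2.7336771254834553
top []
scene []
stand [0.5724 0.264  0.04  ] [np.float64(0.061087531363679844), np.float64(0.19209564835996235), np.float64(0.061959718406352365), np.float64(0.19094440373490143)]
1.370594877075263
1.3685782895951326
1.3519536590486907
1.3640547098688738
hole [0.5836 0.3178 0.04  ] shoulder ring [0.5829 0.3141 0.044 ]
case etc
polish [ 0.6797 -0.0024  0.12  ]
tin [0.4463 0.0022 0.035 ]
vol [0.6231 0.0049 0.016 ]
pick [0.5446 0.0096 0.01  ]
```

```bash
cat >> h.py <<'E'
from scipy.spatial.transform import Rotation as Ro
np.set_printoptions(precision=4,suppress=True)
def to(target,yaw=None):
    "yaw: wanted world angle of tool x; prints tool-axis shift mm (in present axes) and clockwise turn about tool y"
    o=r.get_obs();R=Ro.from_rotvec(o["orientation"]).as_matrix()
    print("clk %.2f tcp %s F %s M %s w %.4f j %s"%(o["clock"],o["tcp_pos"],o["contact_force"],o["moment"],o["grip_width"],o["joints"]))
    print("toolx",R[:,0],"tooly",R[:,1],"yawx",np.arctan2(R[1,0],R[0,0]))
    d=np.array(target)-o["tcp_pos"]; print("world d",d*1000,"tool d mm",R.T@d*1000)
    if yaw is not None:
        # desired frame: y down, x at yaw
        x=np.array([np.cos(yaw),np.sin(yaw),0]);y=np.array([0,0,-1.]);D=np.c_[x,y,np.cross(x,y)]
        print("turn deg tool axes",np.degrees(Ro.from_matrix(R.T@D).as_rotvec()))
E
python3 -c "
from h import *
to((.5855,.317,.16),-.41+np.pi/2);to((.5855,.317,.16),-.41-np.pi/2)"
```

```text
clk 0.20 tcp [0.1497 0.6578 0.2307] F [-0.312   0.445   0.1176] M [-0.0397  0.0304  0.0415] w 0.0854 j [-1.4551  0.4775  0.0224  1.556  -0.0115  1.1093 -0.0831]
toolx [ 0.222   0.9751 -0.0011] tooly [-0.0002 -0.0011 -1.    ] yawx 1.3469790622430973
world d [ 435.7757 -340.8251  -70.7074] tool d mm [-235.5237   71.0037 -500.5485]
turn deg tool axes [ 0.0099 10.6675 -0.0629]
clk 0.20 tcp [0.1497 0.6578 0.2307] F [-0.312   0.445   0.1176] M [-0.0397  0.0304  0.0415] w 0.0854 j [-1.4551  0.4775  0.0224  1.556  -0.0115  1.1093 -0.0831]
toolx [ 0.222   0.9751 -0.0011] tooly [-0.0002 -0.0011 -1.    ] yawx 1.3469790622430973
world d [ 435.7757 -340.8251  -70.7074] tool d mm [-235.5237   71.0037 -500.5485]
turn deg tool axes [  -0.0932 -169.3325   -0.0147]
```

```bash
python3 -m jog '0 0 0 -16 0 -33 1;0 0 0 -16 0 -33 1;0 0 0 -16 0 -33 1;0 0 0 -16 0 -33 1;0 0 0 -16 0 -33 1' 40; python3 -m jog '0 0 0 -16 0 -33 1;0 0 0 -16 0 -33 1;0 0 0 -16 0 -33 1;0 0 0 -16 0 -33 1;0 0 0 -16 0 -33 1'; python3 -m jog '0 0 0 -16 5 -33 1;0 0 0 -16 5 -33 1;0 0 0 -16 5 -33 1;0 0 0 -16 5 -33 1;0 0 0 -11 5 -38 1';python3 -m jog '0 5 0 0 0 0 1;0 5.7 0 0 0 0 1;0 0 0 0 0 0 1;0 0 0 0 0 0 1;0 0 0 0 0 0 1'
python3 -c "
from h import *
to((.5855,.317,.16),-.41+np.pi/2)"
```

```text
clock: 0.62
tcp_pos: [0.294, 0.5422, 0.2312]
orientation: [-1.307, -1.043, 1.043]
contact_force: [0.3, 0.7, 0.9]
grip_width: 0.0857
clock: 1.03
tcp_pos: [0.4371, 0.4276, 0.2313]
orientation: [-1.307, -1.043, 1.043]
contact_force: [-0.2, 0.5, 0.3]
grip_width: 0.0856
clock: 1.45
tcp_pos: [0.5856, 0.3163, 0.2061]
orientation: [-1.306, -1.042, 1.044]
contact_force: [-0.7, -0.3, -0.3]
grip_width: 0.0852
clock: 1.87
tcp_pos: [0.5846, 0.3187, 0.2063]
orientation: [-1.374, -0.905, 0.905]
contact_force: [0.3, -0.3, 0.5]
grip_width: 0.0855
clk 1.87 tcp [0.5846 0.3187 0.2063] F [ 0.251  -0.266   0.4559] M [ 0.0016 -0.0583  0.0368] w 0.0855 j [-0.7448  0.4892  0.2145  1.6151 -0.1159  1.05    0.6673]
toolx [0.3955 0.9185 0.    ] tooly [-0.0003  0.0002 -1.    ] yawx 1.1641761718268657
world d [  0.8747  -1.741  -46.2508] tool d mm [-1.2547 46.2503 -1.5071]
turn deg tool axes [-0.0188  0.1937  0.0019]
```

```bash
python3 -m jog '0 0 0 -1.2 31 -1.5 0.6;0 0 0 0 31 0 0.6;0 0 0 0 31 0 0.6;0 0 0 0 31 0 0.6;0 0 0 0 20 0 0.6'; python3 -m jog '0 0 0 0 10 0 0.6;0 0 0 0 3 0 0.6;0 0 0 0 0 0 0.6;0 0 0 0 0 0 0.6;0 0 0 0 0 0 0.6'
python3 - <<'E'
from h import *
to((.5855,.317,.049),-.41+np.pi/2)
g=imaging.grab_frame("scene");crop(g,330,100,450,220,5,"sk2.png")
E
```

```text
clock: 2.28
tcp_pos: [0.5841, 0.3164, 0.0594]
orientation: [-1.374, -0.902, 0.907]
contact_force: [-0.4, -0.3, -0.1]
grip_width: 0.0512
clock: 2.7
tcp_pos: [0.5872, 0.3171, 0.0512]
orientation: [-1.376, -0.905, 0.899]
contact_force: [-0.6, 0.2, -0.2]
grip_width: 0.0513
clk 2.70 tcp [0.5872 0.3171 0.0512] F [-0.5762  0.168  -0.1633] M [0.0679 0.0103 0.048 ] w 0.0513 j [-0.7125  0.667   0.1764  1.7144 -0.1565  0.7708  0.6996]
toolx [0.3988 0.917  0.0026] tooly [ 0.0026  0.0017 -1.    ] yawx 1.160607957187874
world d [-1.7256 -0.0932 -2.1812] tool d mm [-0.7793  2.1766  1.549 ]
turn deg tool axes [ 0.0973 -0.0109  0.1499]
```

View pics/sk2.png

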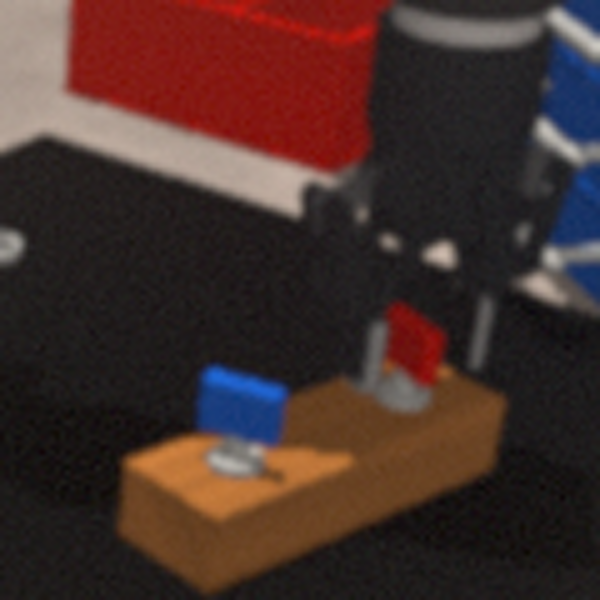

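Red grip at about (415,340) in the crop, between the left finger (375,350) and the right finger (483,330). The left finger looks nearer, so I'll check that when closing.

```bash
python3 -m jog '0 0 0 0 2 0 0.35;0 0 0 0 0 0 0.35;0 0 0 0 0 0 0.35;0 0 0 0 0 0 0.35;0 0 0 0 0 0 0.3' 30
python3 - <<'E'
from h import *
to((.5855,.317,.049),-.41+np.pi/2)
g=imaging.grab_frame("scene");crop(g,380,140,440,200,10,"sk3.png")
E
```

```text
clock: 3.17
tcp_pos: [0.5861, 0.3164, 0.0474]
orientation: [-1.376, -0.902, 0.902]
contact_force: [0.9, -0.8, -0.3]
grip_width: 0.0255
clk 3.17 tcp [0.5861 0.3164 0.0474] F [ 0.8593 -0.8436 -0.3341] M [0.055  0.0053 0.0086] w 0.0255 j [-0.7119  0.6717  0.1754  1.7166 -0.1571  0.7669  0.6998]
toolx [0.3991 0.9169 0.0001] tooly [ 0.0001  0.0001 -1.    ] yawx 1.160275348508694
world d [-0.6064  0.6135  1.6266] tool d mm [ 0.3208 -1.6267  0.8008]
turn deg tool axes [ 0.0029 -0.0299  0.0062]
```

View pics/sk3.png

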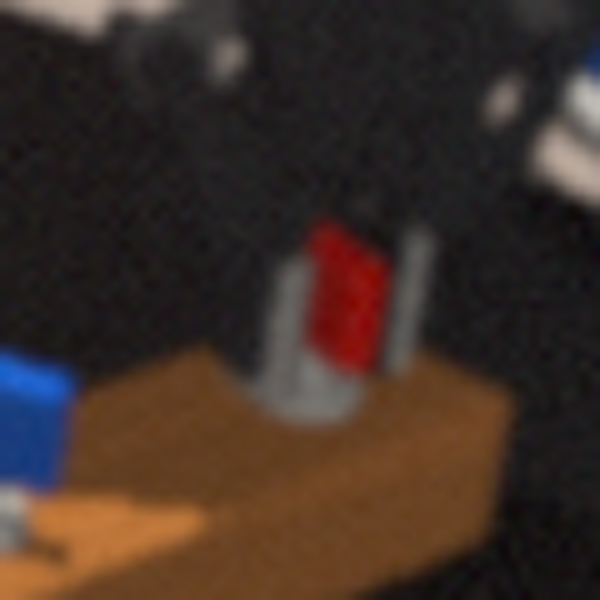

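The red grip is at crop (350,300), with the fingers at (290,320) and (410,300), so it is close to centred. I'll raise 1.5 mm and close.

```bash
python3 -m jog '0 0 0 0 -1.5 0 0.2;0 0 0 0 0 0 0.15;0 0 0 0 0 0 0.1;0 0 0 0 0 0 0.1;0 0 0 0 0 0 0.05' 30
python3 -m jog '0 0 0 0 0 0 0;0 0 0 0 0 0 0;0 0 0 0 0 0 0;0 0 0 0 0 0 0;0 0 0 0 0 0 0' 50
python3 - <<'E'
from h import *
to((.5855,.317,.049),-.41+np.pi/2)
E
```

```text
clock: 3.63
tcp_pos: [0.5862, 0.3171, 0.0491]
orientation: [-1.375, -0.903, 0.901]
contact_force: [0.2, 2.1, 0.4]
grip_width: 0.0108
clock: 4.05
tcp_pos: [0.5862, 0.317, 0.0491]
orientation: [-1.375, -0.903, 0.901]
contact_force: [0.4, 3.8, 2.0]
grip_width: 0.0104
clk 4.05 tcp [0.5862 0.317  0.0491] F [0.3849 3.8134 2.0207] M [ 0.8216 -0.0357  0.0341] w 0.0104 j [-0.7124  0.6696  0.1755  1.7155 -0.1571  0.7692  0.6995]
toolx [0.3988 0.917  0.0011] tooly [ 0.0006  0.0009 -1.    ] yawx 1.160556520487403
world d [-0.7487 -0.044  -0.0929] tool d mm [-0.3391  0.0924  0.669 ]
turn deg tool axes [ 0.0085 -0.0137  0.0627]
```

```bash
python3 -m jog '0 0 0 0 -5 0 0;0 0 0 0 -10 0 0;0 0 0 0 -25 0 0;0 0 0 0 -30 0 0;0 0 0 0 -30 0 0' 50
python3 -m jog '0 0 0 0 -30 0 0;0 0 0 0 -25 0 0;0 0 0 0 0 0 0;0 0 0 0 0 0 0;0 0 0 0 0 0 0'
python3 - <<'E'
from h import *
to((.538,-.2203,.20),-.41+np.pi/2)
E
```

```text
clock: 4.47
tcp_pos: [0.585, 0.3142, 0.1483]
orientation: [-1.378, -0.897, 0.905]
contact_force: [-0.1, -0.4, -0.3]
grip_width: 0.0102
clock: 4.88
tcp_pos: [0.5852, 0.3151, 0.2023]
orientation: [-1.377, -0.899, 0.904]
contact_force: [-0.3, -0.2, -2.4]
grip_width: 0.0102
clk 4.88 tcp [0.5852 0.3151 0.2023] F [-0.2679 -0.1974 -2.3948] M [-0.0132 -0.0165  0.0043] w 0.0102 j [-0.7421  0.4926  0.2173  1.6198 -0.1174  1.0453  0.6691]
toolx [ 0.3997  0.9166 -0.003 ] tooly [-0.0024 -0.0022 -1.    ] yawx 1.1595735740383015
world d [ -47.1621 -535.3577   -2.2949] tool d mm [-509.5695    3.5875 -170.7733]
turn deg tool axes [-0.0763 -0.0702 -0.1708]
```

```bash
python3 -m jog '0 0 0 -20 0 -7 0;0 0 0 -34 0 -11.4 0;0 0 0 -34 0 -11.4 0;0 0 0 -34 0 -11.4 0;0 0 0 -34 0 -11.4 0'
python3 -m jog '0 0 0 -34 0 -11.4 0;0 0 0 -34 0 -11.4 0;0 0 0 -34 0 -11.4 0;0 0 0 -34 0 -11.4 0;0 0 0 -34 0 -11.4 0'
python3 -m jog '0 0 0 -34 0 -11.4 0;0 0 0 -34 0 -11.4 0;0 0 0 -34 0 -11.4 0;0 0 0 -34 0 -11.4 0;0 0 0 -13 0 -4.4 0'
python3 -m jog '0 6 0 0 0 0 0;0 7 0 0 0 0 0;0 7 0 0 0 0 0;0 7 0 0 0 0 0;0 7 0 0 0 0 0'
python3 -m jog '0 7 0 0 0 0 0;0 7 0 0 0 0 0;0 7 0 0 0 0 0;0 7 0 0 0 0 0;0 0 0 0 0 0 0'
python3 -m jog '0 0 0 0 0 0 0;0 0 0 0 0 0 0;0 0 0 0 0 0 0;0 0 0 0 0 0 0;0 0 0 0 0 0 0'
python3 - <<'E'
from h import *
import pickle
to((.538,-.2203,.20),-1.60+np.pi/2)
f=imaging.grab_frame("top");g=imaging.grab_frame("scene")
pickle.dump((f,g),open("f1.pkl","wb"))
crop(f,390,160,490,260,6,"t4.png");crop(g,150,140,270,290,4,"s4.png")
E
```

```text
clock: 5.3
tcp_pos: [0.5702, 0.15, 0.2015]
orientation: [-1.375, -0.898, 0.905]
contact_force: [-0.3, -0.1, -0.8]
grip_width: 0.0104
clock: 5.72
tcp_pos: [0.5543, -0.0283, 0.2018]
orientation: [-1.374, -0.898, 0.905]
contact_force: [1.1, -1.0, 0.0]
grip_width: 0.0104
clock: 6.13
tcp_pos: [0.5396, -0.1891, 0.2021]
orientation: [-1.378, -0.892, 0.901]
contact_force: [-0.7, -0.6, -1.1]
grip_width: 0.0101
clock: 6.55
tcp_pos: [0.5411, -0.1828, 0.2017]
orientation: [-1.524, -0.435, 0.442]
contact_force: [0.6, 0.1, -1.2]
grip_width: 0.0101
clock: 6.97
tcp_pos: [0.5413, -0.1826, 0.2018]
orientation: [-1.57, -0.054, 0.061]
contact_force: [0.2, 0.2, -1.3]
grip_width: 0.0103
clock: 7.38
tcp_pos: [0.5427, -0.183, 0.2037]
orientation: [-1.57, -0.062, 0.062]
contact_force: [-0.4, 0.6, -1.9]
grip_width: 0.0104
clk 7.38 tcp [ 0.5427 -0.183   0.2037] F [-0.3526  0.6104 -1.8675] M [ 0.0555  0.0074 -0.0481] w 0.0104 j [-0.2568  0.3823  0.608   1.8652 -0.2608  0.9738  0.5444]
toolx [ 0.9969  0.0788 -0.0001] tooly [-0.0001  0.0002 -1.    ] yawx 0.07888018002330961
world d [ -4.6987 -37.3439  -3.7395] tool d mm [ -7.6265   3.734  -36.8581]
turn deg tool axes [-0.0092  6.1927 -0.0047]
```

View pics/t4.png

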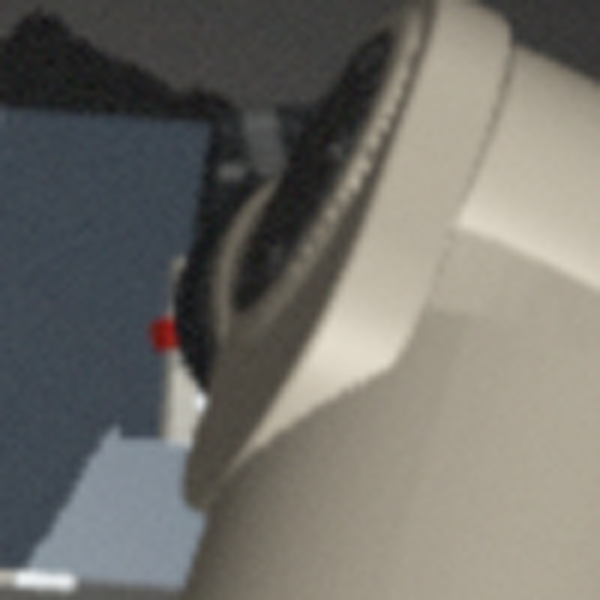

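View pics/s4.png

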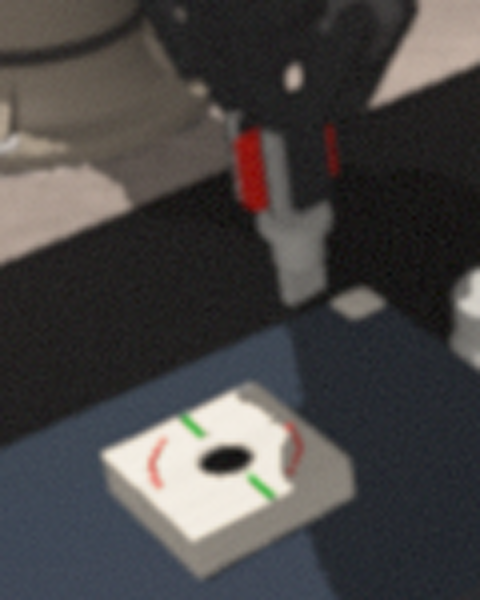

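```bash
python3 -m jog '0 3 0 -4 2 -18 0;0 3.2 0 -4.6 1.7 -19 0;0 0 0 0 0 0 0;0 0 0 0 0 0 0;0 0 0 0 0 0 0'
python3 - <<'E'
from h import *
import pickle
to((.5385,-.2200,.20),-1.60+np.pi/2)
f,g=pickle.load(open("f0.pkl","rb"))
for fr,(u,v),n in((f,(434,219),"top"),(g,(206,255),"scene")):
    gray=fr["color"].astype(float).mean(2); 
    yy,xx=np.mgrid[-7:8,-9:10]; U=xx+u;V=yy+v
    # weight darkness within ellipse
    W=np.clip(200-gray[V,U],0,None); 
    col=fr["color"][V,U].astype(float); W[(col.max(2)-col.min(2))>50]=0
    W[(xx/8.)**2+(yy/6.5)**2>1]=0
    c=np.array([(W*U).sum(),(W*V).sum()])/W.sum(); print(n,c,w(fr,*c,.108), "W area px",W.sum()/150)
    # white square
    hsv=cv2.cvtColor(fr["color"],cv2.COLOR_RGB2HSV)
    for col,lo,hi in(("green",(45,60,60),(80,255,255)),):
        m=cv2.inRange(hsv,lo,hi); m2=np.zeros_like(m);m2[v-30:v+30,u-30:u+30]=m[v-30:v+30,u-30:u+30]
        ys,xs=np.nonzero(m2); P=np.array([w(fr,a,b,.108)[:2] for a,b in zip(xs,ys)])
        s=P-P.mean(0); ev=np.linalg.svd(s)[2][0]; print(col,len(P),P.mean(0),np.arctan2(ev[1],ev[0]))
g=imaging.grab_frame("scene");crop(g,160,190,260,290,6,"s5.png"); pickle.dump(g,open("g2.pkl","wb"))
E
```

```text
clock: 7.9
tcp_pos: [0.5361, -0.2202, 0.2]
orientation: [-1.57, 0.024, -0.024]
contact_force: [-0.5, 0.1, -1.1]
grip_width: 0.0104
clk 7.90 tcp [ 0.5361 -0.2202  0.2   ] F [-0.5147  0.1391 -1.1224] M [-0.0018 -0.0057 -0.0221] w 0.0104 j [-0.2068  0.4055  0.6367  1.854  -0.2876  0.975   0.5243]
toolx [ 0.9995 -0.0302 -0.    ] tooly [-0.      0.0003 -1.    ] yawx -0.03017315788861368
world d [ 2.3817  0.2309 -0.0374] tool d mm [2.3736 0.0374 0.3027]
turn deg tool axes [-0.0188 -0.0555 -0.0022]
top [433.8401 218.9939] [ 0.5373 -0.2205  0.108 ] W area px 46.77333333333333
green 18 [ 0.5457 -0.221 ] 3.062577218397082
scene [206.0289 254.5399] [ 0.5406 -0.2208  0.108 ] W area px 74.35555555555555
green 38 [ 0.5412 -0.2195] -0.07747360163624162
```

View pics/s5.png

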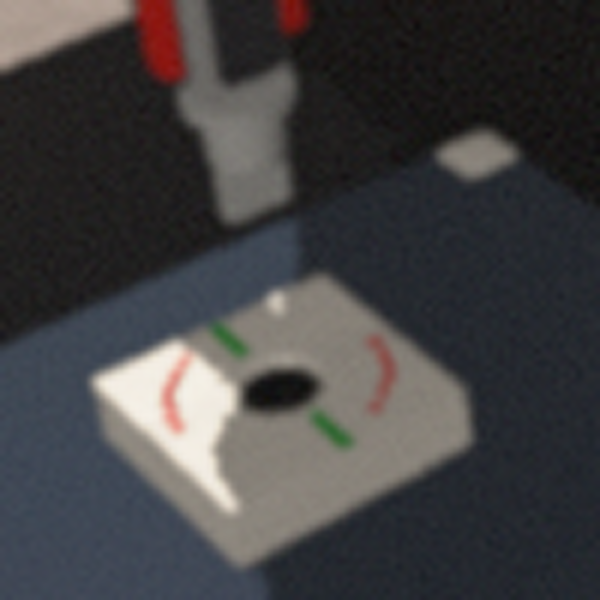

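```bash
cat > ov.py <<'E'
from h import *
import pickle,sys
def wire(g,base,yaw,u0,v0,s,img):
    # base: shoulder underside centre
    c,sn=np.cos(yaw),np.sin(yaw)
    def L(pts,col):
        P=[px(g,np.array(base)+np.array([c*a-sn*b,sn*a+c*b,z])/1000) for a,b,z in pts]
        P=[((p-[u0,v0]+.5)*s-.5) for p in P]
        cv2.polylines(img,[np.round(np.array(P)*16).astype(np.int32)],True,col,1,cv2.LINE_AA,4)
    t=np.linspace(0,2*np.pi,40)
    for R,z in((13,0),(13,4),(9.2,-1),(9.2,-16)): L([(R*np.cos(q),R*np.sin(q),z) for q in t],(255,255,0))
    for z in(-16,-30): L([(8,2.5,z),(8,-2.5,z),(-8,-2.5,z),(-8,2.5,z)],(0,255,255))
    for z in(14,42): L([(19,5.5,z),(19,-5.5,z),(-19,-5.5,z),(-19,5.5,z)],(255,0,255))
if __name__=="__main__":
    g=pickle.load(open("g2.pkl","rb"))
    ims=[]
    for off in((0,0),):
        s=8;u0,v0,u1,v1=175,180,225,265
        im=np.ascontiguousarray(cv2.resize(g["color"][v0:v1,u0:u1],None,fx=s,fy=s,interpolation=cv2.INTER_CUBIC))
        im0=im.copy()
        wire(g,(.5361+off[0],-.2202+off[1],.191),-1.60,u0,v0,s,im)
        L=np.array([.5406,-.2208,.108]); t=np.linspace(0,6.283,40)
        P=np.array([(px(g,L+[.0097*np.cos(q),.0097*np.sin(q),0])-[u0,v0]+.5)*s-.5 for q in t])
        cv2.polylines(im,[np.round(P*16).astype(np.int32)],True,(255,0,0),1,cv2.LINE_AA,4)
        cv2.imwrite("pics/ov1.png",np.hstack([im0,im])[:, :, ::-1])
E
python3 ov.py
```

```text
(no output)
```

View pics/ov1.png

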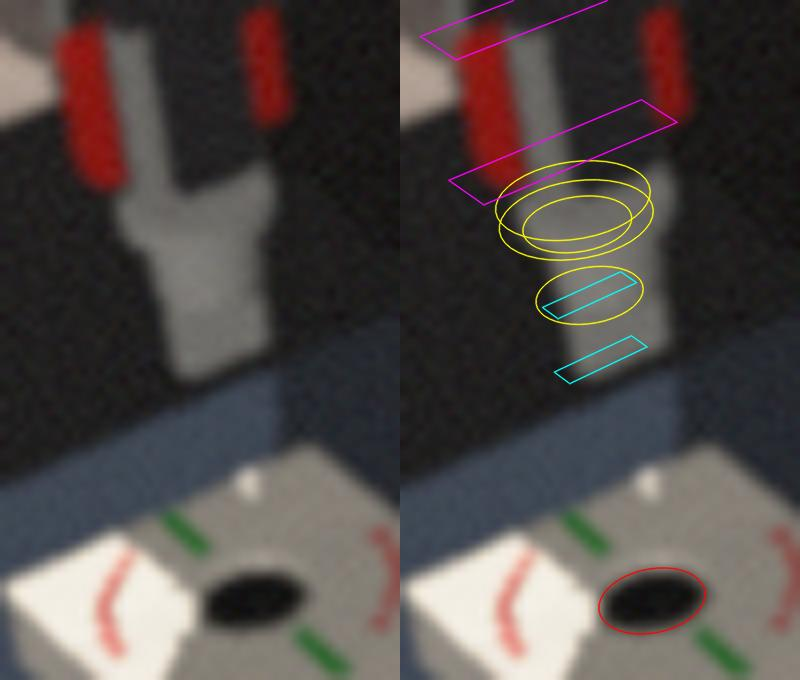

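```bash
python3 - <<'E'
from h import *
import pickle
to((.5385,-.2200,.20),-1.60+np.pi/2)
g=imaging.grab_frame("scene");pickle.dump(g,open("g2.pkl","wb"))
to((.5385,-.2200,.20),-1.60+np.pi/2)
z=g["z_map"]
# 3D of key pixels
M=g["world_to_cam"];R=M[:3,:3];t=M[:3,3]
for (u,v) in((200,208),(200,215),(203,220),(198,207),(207,206),(185,196),(208,190),(206,255),(190,255),(220,258)):
    d=z[v,u]; c=np.array([(u-g["cx"])/g["fx"]*d,-(v-g["cy"])/g["fy"]*d,-d]); print((u,v),R.T@(c-t))
E
python3 ov.py
```

```text
clk 7.95 tcp [ 0.5363 -0.2197  0.2   ] F [-0.0147  1.2691 -1.1883] M [ 0.0233 -0.0349  0.0347] w 0.0100 j [-0.2073  0.4054  0.6362  1.854  -0.2876  0.975   0.5243]
toolx [ 0.9996 -0.0292  0.    ] tooly [ 0.      0.0005 -1.    ] yawx -0.029246815069287915
world d [ 2.1665 -0.2879 -0.0273] tool d mm [ 2.174   0.0273 -0.2244]
turn deg tool axes [-0.0294 -0.0025  0.0017]
clk 8.00 tcp [ 0.5365 -0.2195  0.2   ] F [-0.5913  0.7478 -1.8533] M [ 0.0578 -0.0643  0.0136] w 0.0103 j [-0.2077  0.4054  0.636   1.854  -0.2876  0.9749  0.5243]
toolx [ 0.9996 -0.0287  0.0001] tooly [ 0.0001  0.0005 -1.    ] yawx -0.028728309910525305
world d [ 2.0319 -0.5484 -0.025 ] tool d mm [ 2.0468  0.0249 -0.4898]
turn deg tool axes [-0.0299  0.0272  0.0041]
(200, 208) [ 0.5463 -0.2211  0.1941]
(200, 215) [ 0.5441 -0.2216  0.1817]
(203, 220) [ 0.5387 -0.2152  0.1674]
(198, 207) [ 0.5413 -0.221   0.1935]
(207, 206) [ 0.5497 -0.212   0.1946]
(185, 196) [ 0.5378 -0.2352  0.2161]
(208, 190) [ 0.5433 -0.2028  0.2138]
(206, 255) [ 0.5385 -0.2198  0.1054]
(190, 255) [ 0.5243 -0.2378  0.1083]
(220, 258) [ 0.5606 -0.2104  0.1063]
```

View pics/ov1.png

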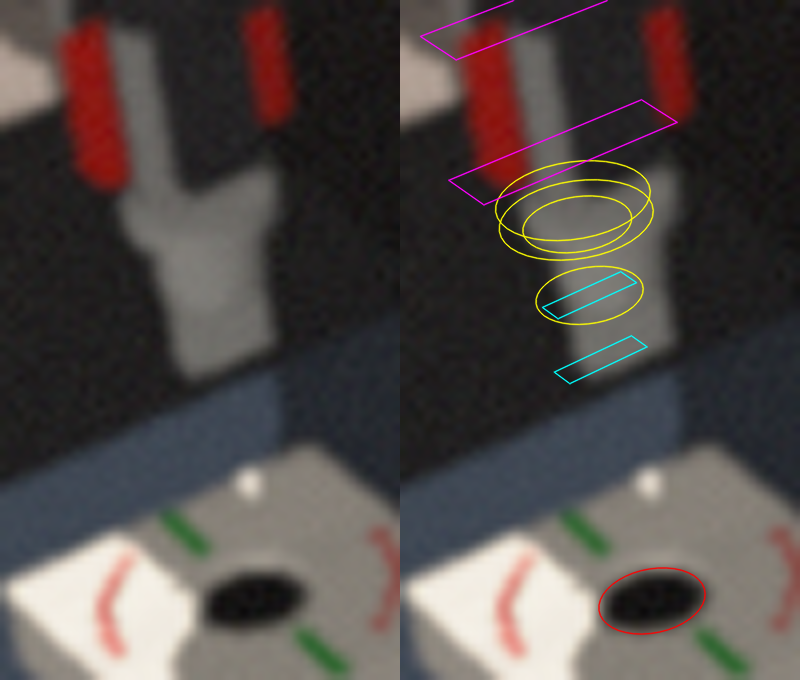

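Run:
```python
from ov import *
f,g0=pickle.load(open("f0.pkl","rb")); g=pickle.load(open("g2.pkl","rb"))
for q in(f,g0,g): M=q["world_to_cam"]; print("cam",-M[:3,:3].T@M[:3,3])
print(np.abs(g0["world_to_cam"]-g["world_to_cam"]).max())
for p in((.5441,-.2216,.1817),(.5387,-.2152,.1674)): print(px(g,p))
s=8;u0,v0,u1,v1=385,150,435,190
im=cv2.resize(g0["color"][v0:v1,u0:u1],None,fx=s,fy=s,interpolation=cv2.INTER_CUBIC);a=im.copy()
wire(g0,(.5862,.317,.04),-.41,u0,v0,s,im)
u0,v0,u1,v1=175,180,225,220
im2=cv2.resize(f["color"][v0:v1,u0:u1],None,fx=s,fy=s,interpolation=cv2.INTER_CUBIC);a2=im2.copy()
wire(f,(.5862,.317,.04),-.41,u0,v0,s,im2)
cv2.imwrite("pics/ov2.png",np.vstack([np.hstack([a,im]),np.hstack([a2,im2])])[:,:,::-1])
# depth points on key, axis-plane stats
z=g["z_map"];M=g["world_to_cam"];R=M[:3,:3];t=M[:3,3]
V,U=np.mgrid[200:228,188:212];d=z[V,U];C=np.stack([(U-g["cx"])/g["fx"]*d,-(V-g["cy"])/g["fy"]*d,-d],-1)
W=(C-t)@R
for lo,hi,n in((.192,.195,"shoulder"),(.177,.189,"pilot"),(.163,.174,"bit")):
    m=(W[...,2]>lo)&(W[...,2]<hi)&(W[...,0]<.57)&(W[...,0]>.5); p=W[m]; print(n,len(p),p.min(0),p.max(0),p.mean(0))
    # circle-fit for pilot
    if n!="bit":
        rad={"pilot":.0092,"shoulder":.013}[n]
        from scipy.optimize import least_squares
        sol=least_squares(lambda c:np.hypot(p[:,0]-c[0],p[:,1]-c[1])-rad,(.536,-.22),loss="soft_l1",f_scale=.001);print(sol.x,np.abs(sol.fun).mean())
```

```text
cam [ 0.5055 -0.005   1.1303]
cam [ 0.9689 -0.4626  0.495 ]
cam [ 0.9689 -0.4626  0.495 ]
0.0
[200.0238 215.0052]
[203.0159 220.0266]
shoulder 75 [ 0.526  -0.2288  0.1921] [ 0.5506 -0.205   0.195 ] [ 0.543  -0.2195  0.1938]
[ 0.5353 -0.2149] 0.0017513311622931308
pilot 83 [ 0.533  -0.225   0.1771] [ 0.547  -0.2074  0.1886] [ 0.5433 -0.2191  0.1822]
[ 0.537  -0.2155] 0.0005004177809686674
bit 60 [ 0.5344 -0.2239  0.1635] [ 0.5439 -0.2081  0.1738] [ 0.5392 -0.2175  0.168 ]
```

View pics/ov2.png

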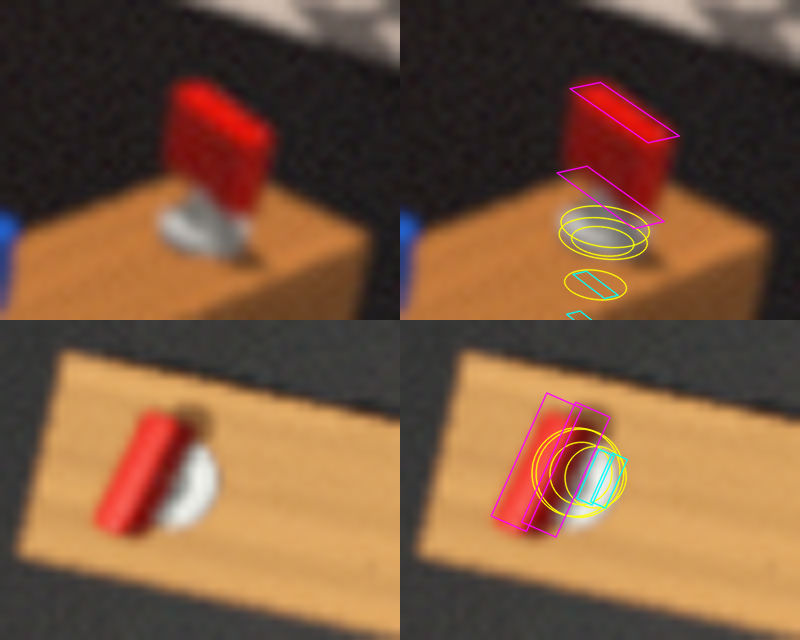

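Run:
```python
from ov import *
g=pickle.load(open("g2.pkl","rb"))
s=8;u0,v0,u1,v1=175,180,225,240
im=cv2.resize(g["color"][v0:v1,u0:u1],None,fx=s,fy=s,interpolation=cv2.INTER_CUBIC)
out=[]
for b in((.537,-.2155,.191),(.5364,-.2135,.190)):
    a=im.copy(); wire(g,b,-1.60,u0,v0,s,a); out.append(a)
cv2.imwrite("pics/ov3.png",np.hstack(out)[:,:,::-1])
```

```text
(no output)
```

View pics/ov3.png

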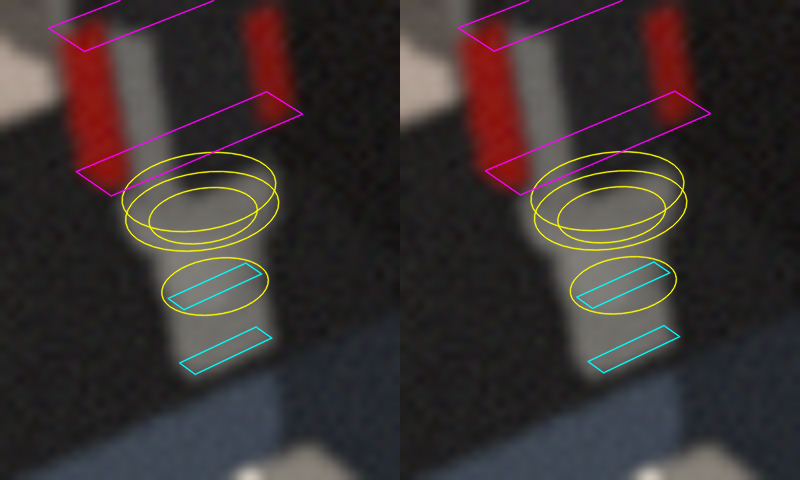

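```bash
python3 -m jog '0 0 0 2 10 -3.9 0;0 0 0 0 15 0 0;0 0 0 0 15 0 0;0 0 0 0 7 0 0;0 0 0 0 0 0 0'
python3 -m jog '0 0 0 0 0 0 0;0 0 0 0 0 0 0;0 0 0 0 0 0 0;0 0 0 0 0 0 0;0 0 0 0 0 0 0'
cat > look.py <<'E'
from ov import *
def look(name,off=(.0006,.0041),yawk=-np.pi/2,mouth=(.5389,-.2194)):
    to((.5383,-.2235,.151),-1.60+np.pi/2)
    o=r.get_obs();g=imaging.grab_frame("scene");pickle.dump(g,open("g3.pkl","wb"))
    R=Ro.from_rotvec(o["orientation"]).as_matrix();yaw=np.arctan2(R[1,0],R[0,0])-np.pi/2
    s=8;u0,v0,u1,v1=175,205,225,280
    im=cv2.resize(g["color"][v0:v1,u0:u1],None,fx=s,fy=s,interpolation=cv2.INTER_CUBIC);a=im.copy()
    b=o["tcp_pos"]+[off[0],off[1],-.009];wire(g,b,yaw,u0,v0,s,a)
    L=np.array([*mouth,.108]); t=np.linspace(0,6.283,40)
    P=np.array([(px(g,L+[.0097*np.cos(q),.0097*np.sin(q),0])-[u0,v0]+.5)*s-.5 for q in t])
    cv2.polylines(a,[np.round(P*16).astype(np.int32)],True,(255,0,0),1,cv2.LINE_AA,4)
    cv2.imwrite("pics/"+name,np.hstack([im,a])[:,:,::-1])
E
python3 -c "
from look import *
look('l1.png')"
```

```text
clock: 8.42
tcp_pos: [0.5369, -0.2233, 0.1509]
orientation: [-1.57, 0.026, -0.02]
contact_force: [-0.4, -0.0, -1.3]
grip_width: 0.0101
clock: 8.83
tcp_pos: [0.5384, -0.2243, 0.1537]
orientation: [-1.571, 0.023, -0.024]
contact_force: [-0.0, 0.2, -1.3]
grip_width: 0.0102
clk 8.83 tcp [ 0.5384 -0.2243  0.1537] F [-0.0447  0.2131 -1.2975] M [-0.0684  0.0287 -0.0038] w 0.0102 j [-0.1694  0.4691  0.6039  1.8857 -0.3376  0.8882  0.5698]
toolx [ 0.9995 -0.03    0.0011] tooly [ 0.0011 -0.0001 -1.    ] yawx -0.029997637997547
world d [-0.0575  0.7543 -2.6507] tool d mm [-0.083   2.6506  0.7524]
turn deg tool axes [ 0.0039 -0.0455  0.0611]
```

View pics/l1.png

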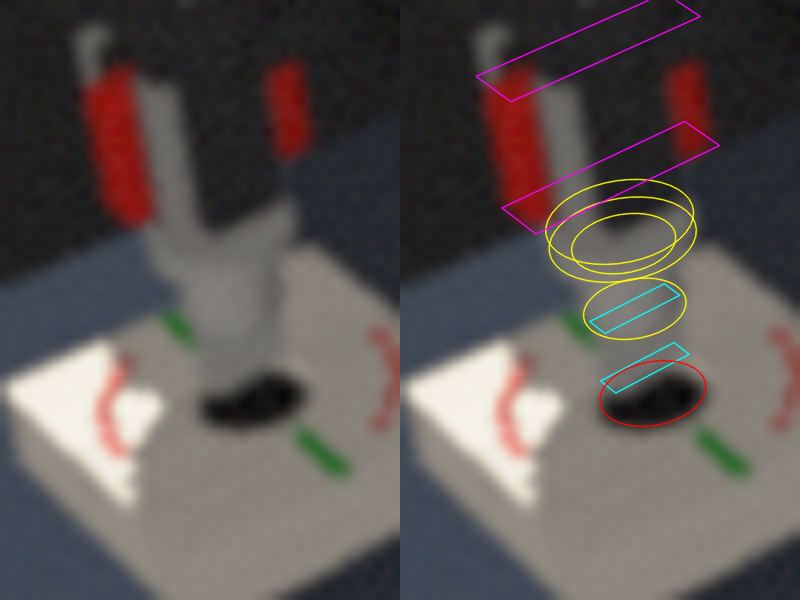

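Key bit at about (240,385) in the crop, directly above the mouth (255,400), and the wire model agrees. I'll correct y by 0.8 mm and lower gently.

```bash
python3 -m jog '0 0 0 0 1.6 0.8 0;0 0 0 0 1.6 0 0;0 0 0 0 1.6 0 0;0 0 0 0 1.6 0 0;0 0 0 0 1.6 0 0'
python3 -m jog '0 0 0 0 1 0 0;0 0 0 0 1 0 0;0 0 0 0 0 0 0;0 0 0 0 0 0 0;0 0 0 0 0 0 0'
python3 -c "
from look import *
look('l2.png')"
```

```text
clock: 9.3
tcp_pos: [0.538, -0.2233, 0.1448]
orientation: [-1.571, 0.024, -0.023]
contact_force: [0.0, -0.2, -0.8]
grip_width: 0.0105
clock: 9.72
tcp_pos: [0.5381, -0.2235, 0.1431]
orientation: [-1.571, 0.024, -0.024]
contact_force: [0.0, -0.1, -0.6]
grip_width: 0.0104
clk 9.72 tcp [ 0.5381 -0.2235  0.1431] F [ 0.0413 -0.0868 -0.5898] M [ 0.0257 -0.016   0.0592] w 0.0104 j [-0.1637  0.4825  0.5956  1.894  -0.3478  0.869   0.5768]
toolx [ 0.9995 -0.0302  0.    ] tooly [ 0. -0. -1.] yawx -0.030173259236699893
world d [ 0.2492 -0.0466  7.8743] tool d mm [ 0.2508 -7.8743 -0.0395]
turn deg tool axes [ 0.0027 -0.0556  0.0022]
```

View pics/l2.png

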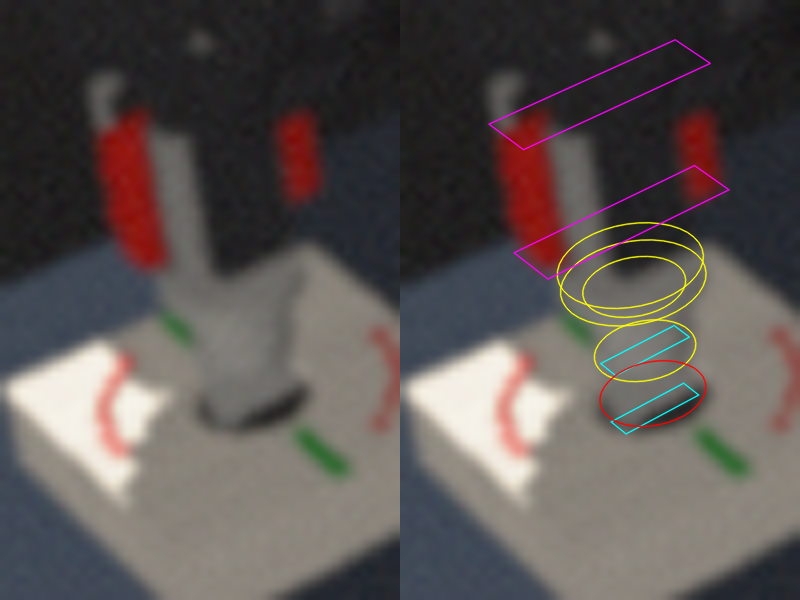

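The bit tip is inside the mouth at crop (240,410), with no contact force. Next the pilot should enter at TCP z of about 0.133.

```bash
python3 -m jog '0 0 0 0 1.6 0 0;0 0 0 0 1.6 0 0;0 0 0 0 1.6 0 0;0 0 0 0 1.6 0 0;0 0 0 0 1.6 0 0'
python3 -m jog '0 0 0 0 0 0 0;0 0 0 0 0.5 0 0;0 0 0 0 0.5 0 0;0 0 0 0 0.5 0 0;0 0 0 0 0.5 0 0'
python3 -c "
from look import *
look('l3.png')"
```

```text
clock: 10.18
tcp_pos: [0.538, -0.2234, 0.1349]
orientation: [-1.571, 0.024, -0.024]
contact_force: [-0.2, -0.3, -1.5]
grip_width: 0.0106
clock: 10.6
tcp_pos: [0.5381, -0.2234, 0.1331]
orientation: [-1.571, 0.024, -0.024]
contact_force: [0.4, -0.6, -2.1]
grip_width: 0.0106
clk 10.60 tcp [ 0.5381 -0.2234  0.1331] F [ 0.3799 -0.6435 -2.072 ] M [-0.0441  0.0491 -0.0139] w 0.0106 j [-0.1565  0.4958  0.5872  1.901  -0.3585  0.8501  0.5853]
toolx [ 0.9995 -0.0301  0.0001] tooly [ 0.0001  0.     -1.    ] yawx -0.03011642721879412
world d [ 0.2335 -0.1087 17.9034] tool d mm [  0.2383 -17.9034  -0.1011]
turn deg tool axes [-0.0017 -0.0523  0.0054]
```

View pics/l3.png

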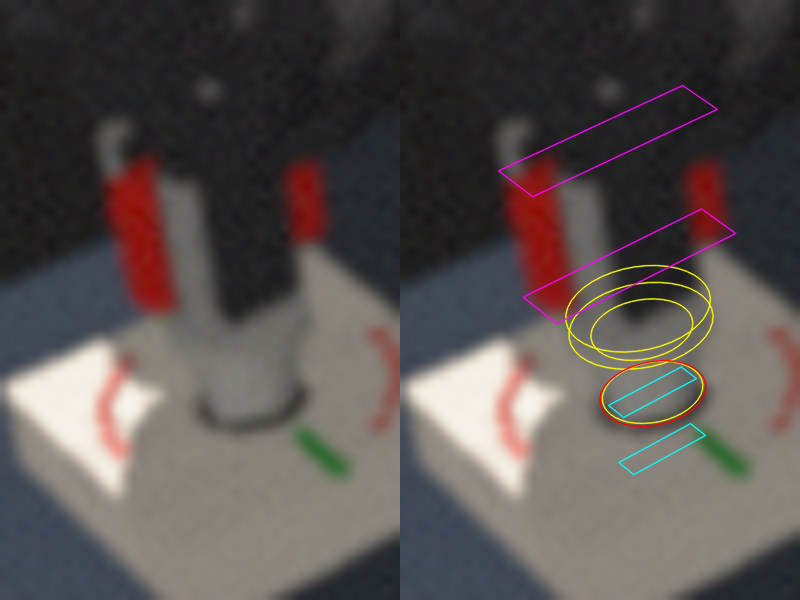

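The pilot at crop (250,400) sits concentric with the mouth to within about 0.5 mm. Lowering in small steps.

```bash
python3 -m jog '0 0 0 0 0.4 0 0;0 0 0 0 0.4 0 0;0 0 0 0 0.4 0 0;0 0 0 0 0.4 0 0;0 0 0 0 0 0 0'; python3 -m jog '0 0 0 0 0.4 0 0;0 0 0 0 0.4 0 0;0 0 0 0 0.4 0 0;0 0 0 0 0 0 0;0 0 0 0 0 0 0'
```

```text
clock: 11.07
tcp_pos: [0.538, -0.2234, 0.1314]
orientation: [-1.571, 0.024, -0.024]
contact_force: [-0.3, 0.8, -1.4]
grip_width: 0.0099
clock: 11.48
tcp_pos: [0.538, -0.2234, 0.1303]
orientation: [-1.571, 0.024, -0.024]
contact_force: [-0.1, 0.1, -0.9]
grip_width: 0.0106
```

```bash
python3 -m jog '0 0 0 0 0.4 0 0;0 0 0 0 0.4 0 0;0 0 0 0 0.4 0 0;0 0 0 0 0 0 0;0 0 0 0 0 0 0'; python3 -m jog '0 0 0 0 0.4 0 0;0 0 0 0 0.4 0 0;0 0 0 0 0.4 0 0;0 0 0 0 0 0 0;0 0 0 0 0 0 0'
python3 -c "
from look import *
look('l4.png')"
```

```text
clock: 11.9
tcp_pos: [0.538, -0.2234, 0.1291]
orientation: [-1.571, 0.024, -0.024]
contact_force: [-0.5, 0.5, -1.8]
grip_width: 0.0105
clock: 12.32
tcp_pos: [0.5381, -0.2234, 0.128]
orientation: [-1.571, 0.024, -0.024]
contact_force: [-0.4, 1.4, 0.6]
grip_width: 0.0103
clk 12.32 tcp [ 0.5381 -0.2234  0.128 ] F [-0.411   1.3782  0.5759] M [ 0.0776  0.154  -0.0003] w 0.0103 j [-0.1527  0.5028  0.5827  1.9043 -0.364   0.8405  0.5897]
toolx [ 0.9995 -0.0301  0.0001] tooly [ 0.0001  0.     -1.    ] yawx -0.030144472100212736
world d [ 0.2377 -0.0793 23.0488] tool d mm [  0.2419 -23.0488  -0.0714]
turn deg tool axes [-0.0016 -0.0539  0.0049]
```

View pics/l4.png

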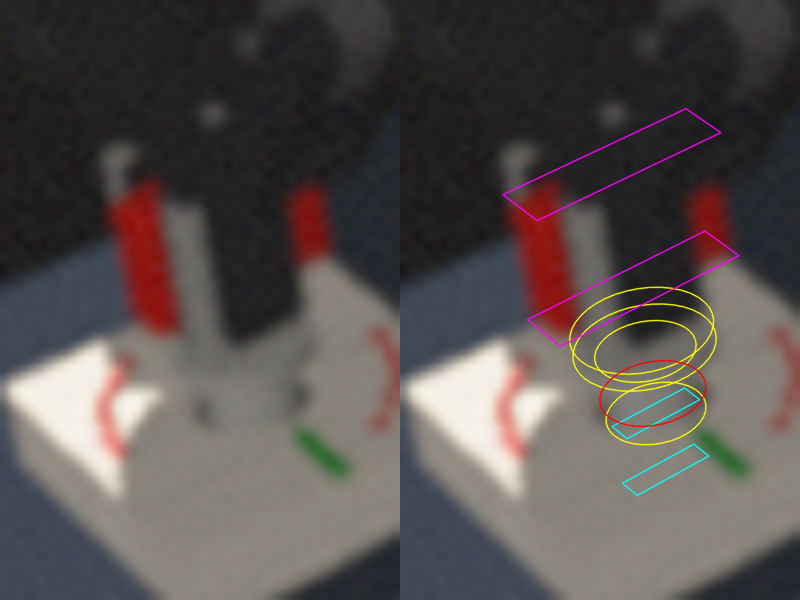

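Contact with the sprung core at TCP z of about 0.128, as expected. The key axis is about 4 mm off the TCP along tool z, so each turn needs a shift of about -0.07 mm/deg in tool x to stay on the key axis. I'll press lightly and sweep clockwise.

```bash
python3 -m jog '0 0 0 0 0.4 0 0;0 0 0 0 0.4 0 0;0 0 0 0 0 0 0;0 0 0 0 0 0 0;0 0 0 0 0 0 0'; python3 -m jog '0 2 0 -0.135 0 0.02 0;0 2 0 -0.135 0 0.02 0;0 2 0 -0.135 0 0.02 0;0 2 0 -0.135 0 0.02 0;0 0 0 0 0 0 0'
python3 -c "
from look import *
to((.538,-.2234,.117))"
```

```text
clock: 12.78
tcp_pos: [0.538, -0.2234, 0.1271]
orientation: [-1.571, 0.024, -0.024]
contact_force: [-0.5, 0.3, 1.5]
grip_width: 0.0103
clock: 13.2
tcp_pos: [0.5378, -0.2234, 0.1272]
orientation: [-1.567, 0.134, -0.135]
contact_force: [-0.2, -0.0, 1.4]
grip_width: 0.0104
clk 13.20 tcp [ 0.5378 -0.2234  0.1272] F [-0.1779 -0.0098  1.3747] M [ 0.0432  0.035  -0.0316] w 0.0104 j [-0.1786  0.5122  0.6193  1.9075 -0.3905  0.8431  0.4737]
toolx [ 0.9855 -0.1699  0.0007] tooly [ 0.0006 -0.0005 -1.    ] yawx -0.17074646136899047
world d [  0.1716  -0.0191 -10.226 ] tool d mm [ 0.1656 10.2261  0.014 ]
```

```bash
python3 -m jog '0 2 0 -0.135 0 0.02 0;0 2 0 -0.135 0 0.02 0;0 2 0 -0.135 0 0.02 0;0 2 0 -0.135 0 0.02 0;0 2 0 -0.135 0 0.02 0'
python3 -m jog '0 2 0 -0.135 0 0.02 0;0 2 0 -0.135 0 0.02 0;0 2 0 -0.135 0 0.02 0;0 0 0 0 0 0 0;0 0 0 0 0 0 0'
python3 -c "
from look import *
to((.538,-.2234,.117))"
```

```text
clock: 13.62
tcp_pos: [0.5372, -0.2231, 0.1272]
orientation: [-1.554, 0.27, -0.271]
contact_force: [0.2, -0.2, 1.6]
grip_width: 0.0102
clock: 14.03
tcp_pos: [0.5368, -0.2229, 0.1272]
orientation: [-1.542, 0.35, -0.351]
contact_force: [-0.6, -0.8, 1.7]
grip_width: 0.0104
clk 14.03 tcp [ 0.5368 -0.2229  0.1272] F [-0.6434 -0.8377  1.7308] M [-0.0464 -0.1064 -0.0474] w 0.0104 j [-0.2295  0.5308  0.6923  1.9131 -0.4428  0.8539  0.246 ]
toolx [ 0.9017 -0.4324  0.0007] tooly [ 0.0006 -0.0004 -1.    ] yawx -0.44714632280371824
world d [  1.1744  -0.4816 -10.2176] tool d mm [ 1.2602 10.2185  0.0749]
```

```bash
python3 -m jog '0 2 0 -0.135 0 0.02 0;0 2 0 -0.135 0 0.02 0;0 2 0 -0.135 0 0.02 0;0 2 0 -0.135 0 0.02 0;0 0 0 0 0 0 0'
python3 -m jog '0 2 0 -0.135 0 0.02 0;0 2 0 -0.135 0 0.02 0;0 2 0 -0.135 0 0.02 0;0 0 0 0 0 0 0;0 0 0 0 0 0 0'
python3 -c "
from look import *
to((.538,-.2234,.117))"
```

```text
clock: 14.45
tcp_pos: [0.5362, -0.2226, 0.1271]
orientation: [-1.521, 0.461, -0.461]
contact_force: [0.6, -0.1, 1.5]
grip_width: 0.0103
clock: 14.87
tcp_pos: [0.5359, -0.2222, 0.1271]
orientation: [-1.502, 0.541, -0.541]
contact_force: [0.2, -0.2, 1.0]
grip_width: 0.0103
clk 14.87 tcp [ 0.5359 -0.2222  0.1271] F [ 0.201  -0.2282  0.961 ] M [-0.0685 -0.0631 -0.0099] w 0.0103 j [-0.2735  0.5505  0.757   1.9179 -0.4908  0.8662  0.0467]
toolx [ 0.7707 -0.6372  0.0002] tooly [ 0.0001 -0.0002 -1.    ] yawx -0.6908943577886997
world d [  2.1147  -1.1572 -10.1207] tool d mm [ 2.365  10.1211  0.4562]
```

Key is about 0.95 rad above the line. Nothing yet, so I continue.

```bash
python3 -m jog '0 2 0 -0.135 0 0.02 0;0 2 0 -0.135 0 0.02 0;0 2 0 -0.135 0 0.02 0;0 0 0 0 0 0 0;0 0 0 0 0 0 0'
python3 -m jog '0 2 0 -0.135 0 0.02 0;0 2 0 -0.135 0 0.02 0;0 2 0 -0.135 0 0.02 0;0 0 0 0 0 0 0;0 0 0 0 0 0 0'
python3 -c "
from look import *
to((.538,-.2234,.117))"
```

```text
clock: 15.28
tcp_pos: [0.5357, -0.222, 0.1271]
orientation: [-1.48, 0.622, -0.622]
contact_force: [1.2, -1.1, 0.6]
grip_width: 0.0106
clock: 15.7
tcp_pos: [0.5349, -0.2213, 0.1268]
orientation: [-1.454, 0.704, -0.702]
contact_force: [-0.4, 0.3, -1.1]
grip_width: 0.0099
clk 15.70 tcp [ 0.5349 -0.2213  0.1268] F [-0.4171  0.2681 -1.0676] M [-0.0167 -0.0319  0.0029] w 0.0099 j [-0.3103  0.5703  0.8122  1.9222 -0.5336  0.8792 -0.1239]
toolx [ 0.6212 -0.7836 -0.0008] tooly [-0.0009  0.0003 -1.    ] yawx -0.9004949873463689
world d [ 3.0723 -2.0862 -9.7555] tool d mm [3.5511 9.7521 1.1167]
```

The push vanished (Fz back to the key's weight), so the bit has dropped in at about 0.74 rad. Descending gently.

```bash
python3 -m jog '0 0 0 0 0.5 0 0;0 0 0 0 0.5 0 0;0 0 0 0 0.5 0 0;0 0 0 0 0.5 0 0;0 0 0 0 0 0 0'
python3 -m jog '0 0 0 0 0.5 0 0;0 0 0 0 0.5 0 0;0 0 0 0 0.5 0 0;0 0 0 0 0.5 0 0;0 0 0 0 0 0 0'
python3 -c "
from look import *
to((.538,-.2234,.117))"
```

```text
clock: 16.12
tcp_pos: [0.5352, -0.2215, 0.1249]
orientation: [-1.454, 0.705, -0.704]
contact_force: [0.0, 0.5, -0.7]
grip_width: 0.0105
clock: 16.53
tcp_pos: [0.5352, -0.2215, 0.123]
orientation: [-1.454, 0.705, -0.704]
contact_force: [-1.0, 0.5, -1.7]
grip_width: 0.0105
clk 16.53 tcp [ 0.5352 -0.2215  0.123 ] F [-0.9564  0.5436 -1.6546] M [ 0.0398  0.0045 -0.0041] w 0.0105 j [-0.3066  0.5755  0.8078  1.9244 -0.5394  0.8721 -0.1216]
toolx [ 0.6195 -0.785  -0.0001] tooly [-0.0002  0.     -1.    ] yawx -0.9026943998438899
world d [ 2.7595 -1.8914 -5.959 ] tool d mm [3.1951 5.9584 0.9954]
```

```bash
python3 -m jog '0 0 0 0 0.8 0 0;0 0 0 0 0.8 0 0;0 0 0 0 0.8 0 0;0 0 0 0 0.8 0 0;0 0 0 0 0 0 0'
python3 -m jog '0 0 0 0 0.4 0 0;0 0 0 0 0.4 0 0;0 0 0 0 0.4 0 0;0 0 0 0 0.4 0 0;0 0 0 0 0 0 0'
python3 -c "
from look import *
to((.538,-.2234,.117))"
```

```text
clock: 16.95
tcp_pos: [0.5352, -0.2215, 0.1197]
orientation: [-1.454, 0.705, -0.704]
contact_force: [0.1, 0.6, -0.8]
grip_width: 0.0102
clock: 17.37
tcp_pos: [0.5353, -0.2215, 0.1182]
orientation: [-1.454, 0.705, -0.704]
contact_force: [0.6, -0.5, -0.9]
grip_width: 0.0101
clk 17.37 tcp [ 0.5353 -0.2215  0.1182] F [ 0.572  -0.4603 -0.8618] M [-0.0014  0.01   -0.0418] w 0.0101 j [-0.3019  0.5816  0.8016  1.9273 -0.5459  0.8637 -0.1167]
toolx [ 0.6195 -0.785  -0.0001] tooly [-0.0001  0.     -1.    ] yawx -0.902753526723232
world d [ 2.7326 -1.9006 -1.1904] tool d mm [3.1848 1.1901 0.9679]
```

```bash
python3 -m jog '0 0 0 0 0.3 0 0;0 0 0 0 0.3 0 0;0 0 0 0 0.2 0 0;0 0 0 0 0.2 0 0;0 0 0 0 0 0 0'
python3 -m jog '0 0 0 0 0.2 0 0;0 0 0 0 0 0 0;0 0 0 0 0.2 0 0;0 0 0 0 0 0 0;0 0 0 0 0 0 0'
python3 -c "
from look import *
look('l5.png')"
```

```text
clock: 17.78
tcp_pos: [0.5353, -0.2215, 0.1172]
orientation: [-1.454, 0.705, -0.704]
contact_force: [0.9, -0.3, -1.6]
grip_width: 0.0102
clock: 18.2
tcp_pos: [0.5353, -0.2216, 0.1171]
orientation: [-1.453, 0.705, -0.705]
contact_force: [-1.5, 0.4, 2.7]
grip_width: 0.0104
clk 18.20 tcp [ 0.5353 -0.2216  0.1171] F [-1.4545  0.4134  2.7021] M [ 0.1511  0.224  -0.0348] w 0.0104 j [-0.3006  0.583   0.8001  1.9279 -0.5476  0.8617 -0.1153]
toolx [ 0.6194 -0.785  -0.    ] tooly [ 0.0002  0.0001 -1.    ] yawx -0.9027651403519542
world d [ 2.9528 -1.9472 33.9043] tool d mm [  3.3574 -33.9041   1.1192]
turn deg tool axes [ -0.0119 -50.0514   0.0049]
```

View pics/l5.png

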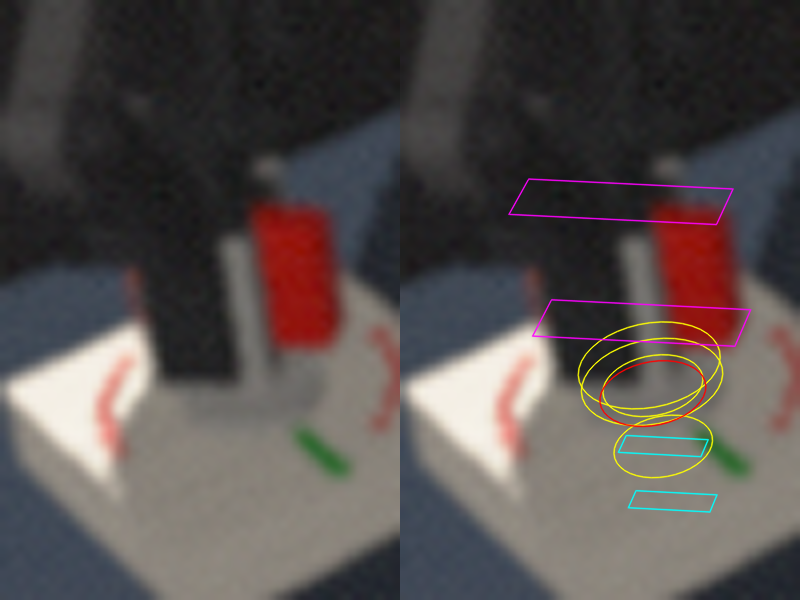

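Contact came at TCP z 0.1171 against the expected 0.117, and the picture shows the shoulder on the lock face at crop (255,405), so the key is home. I'll ease off slightly and turn clockwise.

```bash
python3 -m jog '0 0 0 0 -0.15 0 0;0 2 0 -0.135 0 0.02 0;0 2 0 -0.135 0 0.02 0;0 2 0 -0.135 0 0.02 0;0 2 0 -0.135 0 0.02 0'
python3 -m jog '0 2 0 -0.135 0 0.02 0;0 2 0 -0.135 0 0.02 0;0 2 0 -0.135 0 0.02 0;0 2 0 -0.135 0 0.02 0;0 0 0 0 0 0 0'
python3 -c "
from look import *
to((.538,-.2234,.117))"
```

```text
clock: 18.67
tcp_pos: [0.5352, -0.2214, 0.1171]
orientation: [-1.414, 0.813, -0.814]
contact_force: [0.2, -0.1, 0.9]
grip_width: 0.0104
clock: 19.08
tcp_pos: [0.535, -0.2206, 0.1171]
orientation: [-1.368, 0.919, -0.919]
contact_force: [-1.0, 1.3, 1.7]
grip_width: 0.0104
clk 19.08 tcp [ 0.535  -0.2206  0.1171] F [-1.0023  1.3498  1.708 ] M [0.0488 0.1517 0.0678] w 0.0104 j [-0.3481  0.6133  0.8739  1.9321 -0.6075  0.8829 -0.3417]
toolx [ 0.3782 -0.9257  0.0004] tooly [ 0.0001 -0.0004 -1.    ] yawx -1.1829774073033157
world d [ 3.0123 -2.7516 -0.1192] tool d mm [3.6863 0.1206 1.7481]
```

```bash
python3 -m jog '0 2 0 -0.135 0 0.02 0;0 2 0 -0.135 0 0.02 0;0 2 0 -0.135 0 0.02 0;0 2 0 -0.135 0 0.02 0;0 0 0 0 0 0 0'
python3 -m jog '0 2 0 -0.135 0 0.02 0;0 2 0 -0.135 0 0.02 0;0 2 0 -0.135 0 0.02 0;0 2 0 -0.135 0 0.02 0;0 0 0 0 0 0 0'
python3 -c "
from look import *
look('l6.png')"
```

```text
clock: 19.5
tcp_pos: [0.5349, -0.2202, 0.1171]
orientation: [-1.317, 1.023, -1.024]
contact_force: [0.1, -0.5, 1.8]
grip_width: 0.0105
clock: 19.92
tcp_pos: [0.5348, -0.2198, 0.1171]
orientation: [-1.26, 1.127, -1.128]
contact_force: [-0.4, -0.2, 1.3]
grip_width: 0.0103
clk 19.92 tcp [ 0.5348 -0.2198  0.1171] F [-0.3535 -0.2324  1.2566] M [-0.1838  0.1048  0.0183] w 0.0103 j [-0.391   0.6477  0.9451  1.9355 -0.6683  0.9083 -0.5654]
toolx [ 0.1097 -0.994   0.0008] tooly [ 0.0002 -0.0007 -1.    ] yawx -1.4608409961325097
world d [ 3.4742 -3.6884 33.9029] tool d mm [  4.073  -33.8996   3.0508]
turn deg tool axes [  0.0278 -82.0268   0.0386]
```

View pics/l6.png

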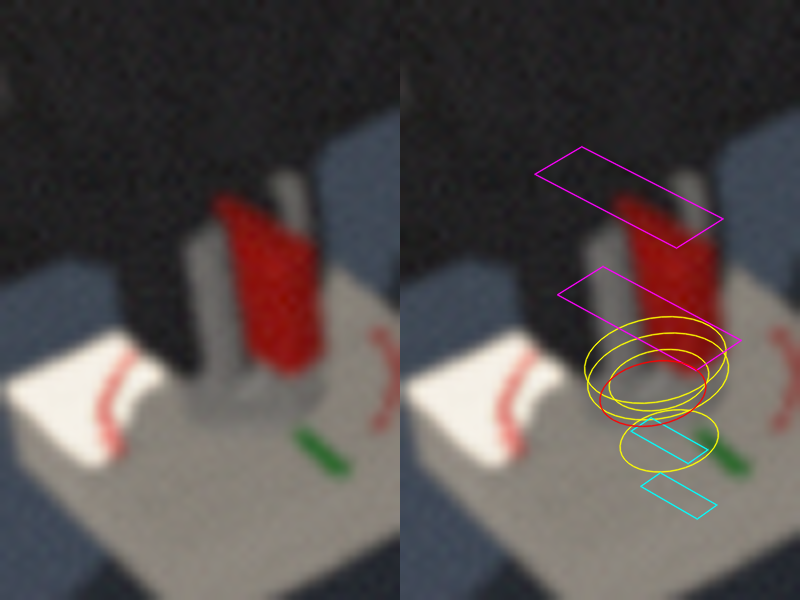

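Grip bottom edge runs (245,360)–(320,365) in the crop, nearly parallel to the green mark at (325,455). About 0.18 rad remains, so I'll turn the last 8° more slowly.

```bash
python3 -m jog '0 1.5 0 -0.1 0 0.015 0;0 1.5 0 -0.1 0 0.015 0;0 1.5 0 -0.1 0 0.015 0;0 0 0 0 0 0 0;0 0 0 0 0 0 0'
python3 -c "
from look import *
to((.538,-.2234,.117))"
python3 -m jog '0 1.5 0 -0.1 0 0.015 0;0 1.5 0 -0.1 0 0.015 0;0 0.5 0 -0.03 0 0 0;0 0 0 0 0 0 0;0 0 0 0 0 0 0'
python3 -c "
from look import *
look('l7.png')"
```

```text
clock: 20.38
tcp_pos: [0.5348, -0.2195, 0.1171]
orientation: [-1.224, 1.186, -1.187]
contact_force: [-0.4, -3.2, 0.4]
grip_width: 0.0105
clk 20.38 tcp [ 0.5348 -0.2195  0.1171] F [-0.4017 -3.2018  0.3763] M [-0.6658  0.0382  0.0789] w 0.0105 j [-0.4026  0.6583  0.965   1.9363 -0.6856  0.9165 -0.6291]
toolx [ 0.031  -0.9995  0.0007] tooly [ 0.0002 -0.0007 -1.    ] yawx -1.539827580960958
world d [ 3.1661 -3.8982 -0.1203] tool d mm [3.9943 0.1238 3.0439]
clock: 20.8
tcp_pos: [0.5348, -0.2193, 0.1171]
orientation: [-1.195, 1.231, -1.232]
contact_force: [0.2, -4.1, 1.3]
grip_width: 0.0107
clk 20.80 tcp [ 0.5348 -0.2193  0.1171] F [ 0.2461 -4.0676  1.2877] M [-0.9123 -0.0306  0.0871] w 0.0107 j [-0.4112  0.6666  0.9802  1.937  -0.6991  0.9231 -0.6785]
toolx [-0.0302 -0.9995  0.0006] tooly [ 0.0002 -0.0007 -1.    ] yawx -1.6010319477309147
world d [ 3.487  -4.2262 33.8771] tool d mm [  4.1407 -33.8738   3.6195]
turn deg tool axes [  0.0207 -90.0591   0.0375]
```

View pics/l7.png

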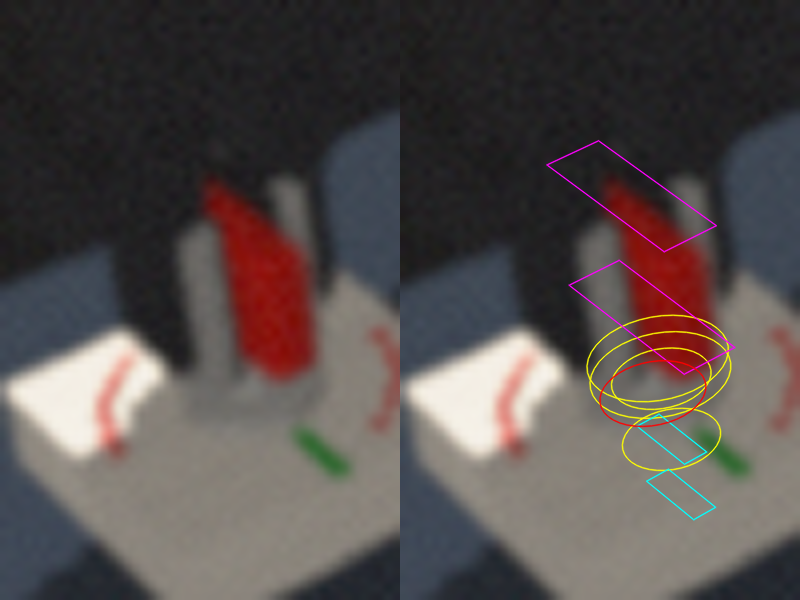

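Grip nearly parallel to the green mark at crop (325,455), about 0.04 rad short of the line by the tool's yaw. I'll relieve the side load, then release.

```bash
python3 -m jog '0 0 0 0.15 0 0 0;0 0 0 0.15 0 0 0;0 0 0 0.05 0 0 0;0 0 0 0 0 0 0;0 0 0 0 0 0 0'
python3 -m jog '0 0 0 0 0 0 0.15;0 0 0 0 0 0 0.3;0 0 0 0 0 0 0.4;0 0 0 0 0 0 0.5;0 0 0 0 0 0 0.5'
python3 -m jog '0 0 0 0 0 0 0.5;0 0 0 0 -5 0 0.5;0 0 0 0 -15 0 0.5;0 0 0 0 -25 0 0.5;0 0 0 0 -30 0 0.5'
python3 -c "
from look import *
to((.538,-.2202,.3))"
```

```text
clock: 21.27
tcp_pos: [0.5348, -0.2193, 0.1171]
orientation: [-1.195, 1.231, -1.231]
contact_force: [-0.9, -3.2, 1.0]
grip_width: 0.0103
clock: 21.68
tcp_pos: [0.5347, -0.2187, 0.1168]
orientation: [-1.195, 1.232, -1.23]
contact_force: [-0.2, -0.7, -0.1]
grip_width: 0.0425
clock: 22.1
tcp_pos: [0.5339, -0.2191, 0.1929]
orientation: [-1.196, 1.234, -1.23]
contact_force: [0.8, 0.0, 1.2]
grip_width: 0.0426
clk 22.10 tcp [ 0.5339 -0.2191  0.1929] F [0.8402 0.043  1.2258] M [ 0.0218 -0.0721 -0.0553] w 0.0426 j [-0.4866  0.5819  1.0873  1.8797 -0.5938  1.052  -0.7542]
toolx [-0.0307 -0.9995 -0.0003] tooly [-0.0023  0.0003 -1.    ] yawx -1.6014639976731397
world d [  4.1198  -1.1086 107.0641] tool d mm [   0.9537 -107.0736    3.9047]
```

```bash
python3 -m jog '0 0 0 0 -30 0 0.5;0 0 0 -20 -20 0 0.5;0 0 0 -35 0 0 0.5;0 0 0 -35 0 0 0.5;0 0 0 -35 0 0 0.5'
python3 -m jog '0 0 0 -35 0 0 0.5;0 0 0 -35 0 0 0.5;0 0 0 -35 0 0 0.5;0 0 0 -35 0 0 0.5;0 0 0 0 0 0 0.5'
python3 - <<'E'
from ov import *
to((.538,-.2202,.3))
f=imaging.grab_frame("top");g=imaging.grab_frame("scene");pickle.dump((f,g),open("f9.pkl","wb"))
cv2.imwrite("pics/t9full.png",f["color"][:,:,::-1])
a=cv2.resize(f["color"][190:250,405:465],None,fx=7,fy=7,interpolation=cv2.INTER_CUBIC)
b=cv2.resize(g["color"][210:280,175:230],None,fx=6,fy=6,interpolation=cv2.INTER_CUBIC)
cv2.imwrite("pics/e9.png",np.hstack([a,b])[:,:,::-1])
E
```

```text
clock: 22.52
tcp_pos: [0.5387, -0.0936, 0.2438]
orientation: [-1.192, 1.231, -1.233]
contact_force: [0.3, 0.7, 0.7]
grip_width: 0.0427
clock: 22.93
tcp_pos: [0.5434, 0.054, 0.2423]
orientation: [-1.199, 1.225, -1.221]
contact_force: [0.5, 0.1, -0.3]
grip_width: 0.0432
clk 22.93 tcp [0.5434 0.054  0.2423] F [ 0.4852  0.0924 -0.3002] M [ 0.0258 -0.0335  0.0586] w 0.0432 j [-1.1155  0.5199  1.2545  1.9031 -0.5524  1.1286 -1.2371]
toolx [-0.0194 -0.9998 -0.0024] tooly [-0.0006  0.0024 -1.    ] yawx -1.5902019730009502
world d [  -5.4295 -274.2223   57.7133] tool d mm [274.1365 -58.3725  -0.1454]
```

View pics/t9full.png

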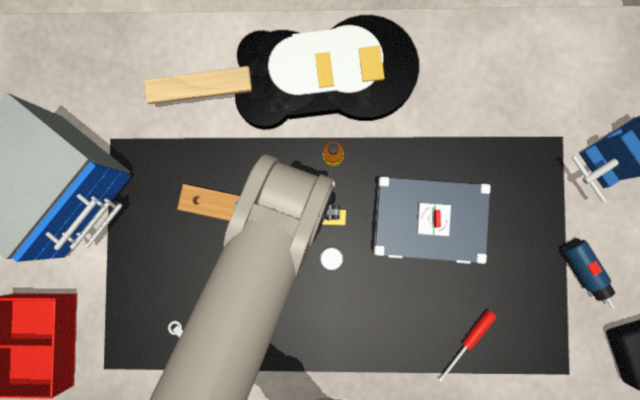

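View pics/e9.png

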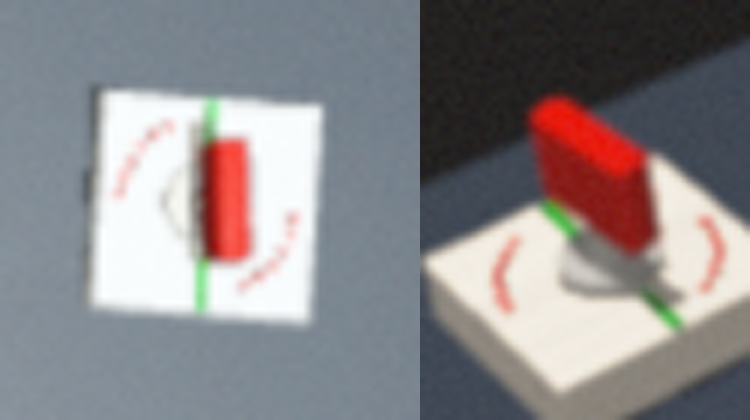

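Run:
```python
from ov import *
f,g=pickle.load(open("f9.pkl","rb"))
im=f["color"].astype(int);m=((im[...,0]>120)&(im[...,1]<70)&(im[...,2]<70));q=np.zeros_like(m);q[205:235,425:450]=1;m&=q
ys,xs=np.nonzero(m);P=np.array([w(f,a,b,.15)[:2] for a,b in zip(xs,ys)]);ev=np.linalg.svd(P-P.mean(0))[2][0];print("top grip",len(P),P.mean(0),np.arctan(ev[1]/ev[0]))
z=g["z_map"];M=g["world_to_cam"];R=M[:3,:3];t=M[:3,3]
V,U=np.mgrid[220:256,190:216];d=z[V,U];C=np.stack([(U-g["cx"])/g["fx"]*d,-(V-g["cy"])/g["fy"]*d,-d],-1);W=(C-t)@R
c=g["color"].astype(int)[V,U];r_=(c[...,0]>110)&(c[...,1]<60);p=W[r_];print("scene red z",np.percentile(p[:,2],[2,50,98]))
s=p[(p[:,2]<.146)&(p[:,2]>.125)];ev=np.linalg.svd(s[:,:2]-s[:,:2].mean(0))[2][0];print("yaw face",np.arctan(ev[1]/ev[0]),s.mean(0))
s=8;u0,v0,u1,v1=180,215,225,275
a=cv2.resize(g["color"][v0:v1,u0:u1],None,fx=s,fy=s,interpolation=cv2.INTER_CUBIC);b=a.copy();wire(g,(.5389,-.2194,.108),-.03,u0,v0,s,b)
cv2.imwrite("pics/ov9.png",np.hstack([a,b])[:,:,::-1])
```

```text
top grip 31 [ 0.5375 -0.215 ] -0.01810437624330175
scene red z [0.0004 0.1424 0.1501]
yaw face 0.10868078642222327 [ 0.5458 -0.2234  0.1363]
```

View pics/ov9.png

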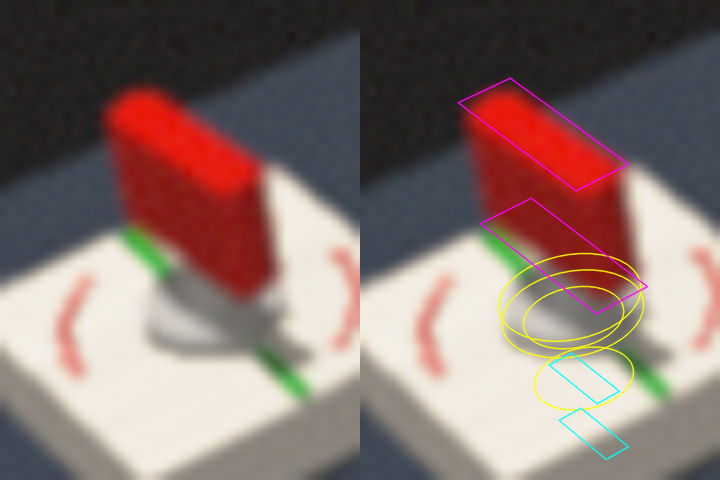

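Run:
```python
from ov import *
from scipy.optimize import minimize
f,g=pickle.load(open("f9.pkl","rb"))
def fit(fr,roi,name):
    u0,v0,u1,v1=roi;s=8
    im=cv2.resize(fr["color"][v0:v1,u0:u1],None,fx=s,fy=s,interpolation=cv2.INTER_CUBIC).astype(float)
    red=np.clip((im[...,0]-np.maximum(im[...,1],im[...,2])),0,None)
    m=(red>55).astype(np.float32)
    n,l,st,_=cv2.connectedComponentsWithStats(m.astype(np.uint8)); k=1+np.argmax(st[1:,4]); m=(l==k).astype(np.float32)
    def ren(p):
        x,y,yaw,dz=p;c,q=np.cos(yaw),np.sin(yaw)
        P=np.array([px(fr,(x+(c*a-q*b)/1e3,y+(q*a+c*b)/1e3,.108+(dz+z)/1e3)) for a in(-19,19) for b in(-5.5,5.5) for z in(14,42)])
        P=((P-[u0,v0]+.5)*s-.5).astype(np.float32);h=cv2.convexHull(P)
        o=np.zeros_like(m);cv2.fillConvexPoly(o,np.round(h*16).astype(np.int32),1.,cv2.LINE_8,4);return o
    for yaw in(-.25,-.2,-.15,-.1,-.07,-.03,0,.03,.07,.1,.15,.2):
        best=minimize(lambda p:np.abs(cv2.GaussianBlur(ren((p[0],p[1],yaw,p[2]*1e3 if name=="scene" else 0)),(0,0),5)-cv2.GaussianBlur(m,(0,0),5)).sum(),(.538,-.220,0.),method="Nelder-Mead",options=dict(initial_simplex=[(.538,-.22,0),(.541,-.22,0),(.538,-.217,0),(.538,-.22,.002)],maxiter=80))
        print(name,yaw,best.x,round(best.fun))
fit(f,(420,195,455,240),"top");fit(g,(180,210,225,265),"scene")
```

```text
top -0.25 [ 0.538  -0.2212  0.0015] 3416
top -0.2 [ 0.5377 -0.2211  0.0016] 3100
top -0.15 [ 0.5383 -0.2214  0.0013] 2878
top -0.1 [ 0.5379 -0.2209  0.0005] 2823
top -0.07 [ 0.5369 -0.2208  0.0011] 2819
top -0.03 [ 0.5381 -0.22    0.0001] 2792
top 0 [ 0.5377 -0.2199  0.001 ] 2744
top 0.03 [ 0.537  -0.2196  0.0005] 2757
top 0.07 [ 0.5381 -0.2204  0.0011] 2757
top 0.1 [ 0.538  -0.2203  0.0008] 2757
top 0.15 [ 0.5376 -0.221   0.0013] 2763
top 0.2 [ 0.5385 -0.2211  0.0006] 2843
scene -0.25 [ 0.5384 -0.2189  0.0002] 6342
scene -0.2 [ 0.5387 -0.2189  0.0008] 4873
scene -0.15 [ 0.5368 -0.2187  0.0001] 3576
scene -0.1 [ 0.5382 -0.2193  0.0014] 3649
scene -0.07 [ 0.538  -0.2194  0.001 ] 4151
scene -0.03 [ 0.4852 -0.1895 -0.0425] 1071
scene 0 [ 0.525  -0.2126 -0.0091] 4163
scene 0.03 [ 0.4753 -0.1839 -0.0508] 1816
scene 0.07 [ 0.4663 -0.1787 -0.058 ] 2559
scene 0.1 [ 0.5354 -0.2163 -0.0033] 6880
scene 0.15 [ 0.4435 -0.1659 -0.0769] 4008
scene 0.2 [ 0.4279 -0.1573 -0.089 ] 4846
```

Run:
```python
from ov import *
from scipy.optimize import minimize
f,g=pickle.load(open("f9.pkl","rb"))
for name,fr,(u0,v0,u1,v1) in(("top",f,(420,195,455,240)),("scene",g,(180,210,225,265))):
    c=fr["color"][v0:v1,u0:u1].astype(float);red=np.clip(c[...,0]-np.maximum(c[...,1],c[...,2]),0,None)
    red[red<40]=0
    s=8;m=(cv2.resize(red.astype(np.float32),None,fx=s,fy=s,interpolation=cv2.INTER_CUBIC)>60).astype(np.uint8)
    n,l,st,_=cv2.connectedComponentsWithStats(m);m=(l==1+np.argmax(st[1:,4])).astype(np.float32)
    mm=cv2.moments(m)
    cm=np.array([mm["m10"],mm["m01"]])/mm["m00"];cov=np.array([mm["mu20"],mm["mu11"],mm["mu02"]])/mm["m00"]
    print(name,"obs area",mm["m00"],"ang",.5*np.arctan2(2*cov[1],cov[0]-cov[2]))
    for yaw in np.arange(-.25,.26,.05):
        x,y=(.538,-.2202);cc,q=np.cos(yaw),np.sin(yaw)
        P=np.array([px(fr,(x+(cc*a-q*b)/1e3,y+(q*a+cc*b)/1e3,.108+z/1e3)) for a in(-19,19) for b in(-5.5,5.5) for z in(14,42)])
        P=((P-[u0,v0]+.5)*s-.5).astype(np.float32);o=np.zeros_like(m);cv2.fillConvexPoly(o,np.round(cv2.convexHull(P)*16).astype(np.int32),1.,cv2.LINE_8,4)
        k=cv2.moments(o);ko=np.array([k["mu20"],k["mu11"],k["mu02"]])/k["m00"];dx=(cm-np.array([k["m10"],k["m01"]])/k["m00"])
        sh=cv2.warpAffine(o,np.float32([[1,0,dx[0]],[0,1,dx[1]]]),o.shape[::-1])
        print("%.2f area %d ang %.3f shift px %s IoU %.3f"%(yaw,k["m00"],.5*np.arctan2(2*ko[1],ko[0]-ko[2]),dx/s,np.minimum(sh,m).sum()/np.maximum(sh,m).sum()))
```

```text
top obs area 6664.0 ang 1.5487577216608732
-0.25 area 9819 ang -1.307 shift px [0.4444 0.0148] IoU 0.637
-0.20 area 9834 ang -1.362 shift px [0.4461 0.0234] IoU 0.660
-0.15 area 9838 ang -1.414 shift px [0.4512 0.0238] IoU 0.675
-0.10 area 9847 ang -1.468 shift px [0.4551 0.0214] IoU 0.677
-0.05 area 9840 ang -1.521 shift px [0.4584 0.0323] IoU 0.677
-0.00 area 9822 ang 1.566 shift px [0.4576 0.0487] IoU 0.678
0.05 area 9787 ang 1.512 shift px [0.4617 0.0313] IoU 0.681
0.10 area 9783 ang 1.458 shift px [ 0.4622 -0.0116] IoU 0.681
0.15 area 9801 ang 1.404 shift px [ 0.4638 -0.0478] IoU 0.680
0.20 area 9782 ang 1.350 shift px [ 0.4441 -0.0974] IoU 0.677
0.25 area 9786 ang 1.297 shift px [ 0.4263 -0.1288] IoU 0.658
scene obs area 21338.0 ang 0.9228149448075399
-0.25 area 22243 ang 1.155 shift px [ 0.5444 -0.8844] IoU 0.743
-0.20 area 23441 ang 1.105 shift px [ 0.5392 -0.8862] IoU 0.799
-0.15 area 24516 ang 1.054 shift px [ 0.5404 -0.8484] IoU 0.839
-0.10 area 25657 ang 1.002 shift px [ 0.5451 -0.8461] IoU 0.829
-0.05 area 26645 ang 0.947 shift px [ 0.5524 -0.8455] IoU 0.801
-0.00 area 27626 ang 0.890 shift px [ 0.5652 -0.804 ] IoU 0.772
0.05 area 28647 ang 0.836 shift px [ 0.5745 -0.7955] IoU 0.745
0.10 area 29540 ang 0.779 shift px [ 0.5845 -0.7737] IoU 0.722
0.15 area 30381 ang 0.721 shift px [ 0.6019 -0.7646] IoU 0.700
0.20 area 31172 ang 0.665 shift px [ 0.6192 -0.7554] IoU 0.675
0.25 area 31871 ang 0.607 shift px [ 0.6417 -0.7328] IoU 0.651
```

The grip's yaw from both pictures is -0.03 to +0.015, against a green line at about -0.07. That is 0.04–0.09 rad off, within the 0.2 limit. The arm is clear, so I'm handing in.

```bash
python3 -m jog '0 0 0 0 0 0 0.5;0 0 0 0 0 0 0.5;0 0 0 0 0 0 0.5;0 0 0 0 0 0 0.5;0 0 0 0 0 0 0.5'; python3 -c "
from bench import r
print(r.hand_in())"
```

```text
clock: 23.45
tcp_pos: [0.5427, 0.0447, 0.2422]
orientation: [-1.194, 1.233, -1.232]
contact_force: [0.2, -0.2, 0.2]
grip_width: 0.0429
the job is handed in; nothing more can be done
None
```

I took the red key from the stand and put it in the lock. Sweeping it clockwise under about 3 N, the bit dropped into the hidden keyway roughly 0.74 rad before the green line. It then went down until the shoulder met the lock face, at TCP height 0.1171 m against an expected 0.117 m. I turned it on to the line, let go and backed the arm clear, handing in at about 23 s.

**Key position:** the last pictures show it upright and home on the lock.

**Grip angle:** three of my estimates agree that the grip is 0.04–0.09 rad from the green line (limit 0.2):
- tool yaw at release
- silhouette in the scene camera
- silhouette in the top camera

A fourth, from noisy depth points on the grip face, disagreed at about 0.18 rad. I did not trust it, though it would still be within the limit.

**Forces:** the readings I took stayed below about 5 N and the twist stayed below 0.1 N m. I never felt the solid stop. A side load of about 4 N built up late in the turn and was still about 3 N just before I opened the fingers.

**Other objects:** the polish bottle and tin had not visibly moved in the last top view. The arm hid the blue key, the volume knob and most of the pickup there, so I did not check those. I felt no contact outside the key and lock.

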